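# Put the Forstner bits away in their case

### The arm

A 7-joint arm with a two-finger parallel gripper is mounted at the origin on the work surface. World frame = base frame: x ahead of the robot, y to its left, z up, the work surface at z = 0. Lengths are in m, angles in rad, forces in N, time in s.
With the tool pointing down it reaches from about 0.425 to 0.875 m from the base axis. Payload 8.4 kg.
Tool frame: the origin (TCP) lies at the very end of the fingers, on their centre line; the grasp point (between the pads) lies 19 mm behind it; z points along the fingers, y is the line along which they close (so a half turn about z gives the same grasp; the last joint's range is limited). The gripper opens to 87 mm and grips with 3 to 60 N. Pads are 19 mm wide; open, the fingers measure 117 mm over their backs; the gripper's body (75 mm by 190 mm) begins 51 mm behind the grasp point.
Start: joints at [1.241, 0.333, 0.04, 1.465, -0.013, 1.343, -0.059], TCP at [0.149, -0.633, 0.223] pointing down, gripper open.
Joint ranges: [-2.58, 2.58], [-0.38, 2.09], [-1.3, 1.39], [0.25, 2.4], [-1.5, 4.64], [0.08, 2.09], [-2.65, 2.65]. Speed limits (rad/s): [2.22, 2.22, 2.79, 2.79, 3.14, 3.14, 3.14].

### API

Orientations are given as [roll, pitch, yaw] about the fixed x, y, z axes, in that order (R = Rz(yaw) Ry(pitch) Rx(roll)).
In Python, from rig import env gives the robot as it stands.
- The arm moves only by the shell command python3 -m handwheel 'ROWS' [FORCE]. ROWS is text: rows parted by semicolons, each of 7 numbers parted by spaces: the shift along the tool's x, y, z in m, then the turn, a rotation vector about the tool's x, y, z in degrees, then the opening, from 0 (shut) to 1 (fully open). In form: tx ty tz wx wy wz claw; .... A call has exactly 8 rows; each row shifts and turns the commanded pose from where the row before left it, along the tool's axes as they then stand; what a row does not reach is not made up. A row lasts 1/8 s, in which the tool goes at most 62.5 mm and 10.7 degrees, less where a joint would pass 70% of its speed; a pose out of reach is approached as far as the arm can. A call is refused whole if a number of a shift passes 0.0625 or a number of a turn 10.7, either way. A call with a gripper value outside its range is refused whole. The fingers move at their own pace and stop on an object; FORCE is the grip in N (left out, the last holds). Time passes only in rows, so rows that do not move let the fingers close, or fill a call up. It gives the time, the measured TCP pose, the force, the opening and the grip force at its end, in the units of the state.
- env.state(): the state, without advancing time (a new reading comes with each control period).
- env.read_camera(name): name is "side" or "top"; returns a dict with "frame" (384x512x3 uint8, red, green, blue), "fovy" (degrees; the focal length in pixels is half the picture's height over the tangent of half this angle, whatever the lens; pixels are square), "cx", "cy" (the principal point, pixels), "R" (3x3) and "t" (3): a world point X has camera coordinates R X + t. Camera axes: x right, y down, z forward; pixel columns grow to the right and rows downward; lengths in m; the calibration is good to about 2 mm. A picture is of the moment at which its call begins. There is no depth.
- env.sign_off(): hands the job in; it is judged then, once.
The state is a dict: "t": time; "joints": joint angles; "qvel": joint speeds; "effort": joint torques, N m; "ee_pos": TCP position; "tool_rot": TCP orientation; "contact_force": force on the tool from outside, world axes, zero at the start; "ft_torque": the same for the moment, N m; "width": finger opening in m; "gripper_force": force on a finger pad.
Only numpy, scipy, OpenCV 4.12 (cv2) and the standard library are available. Lean on these libraries where they do the work, as an engineer would, in place of code of your own. Each camera call takes 0.05 s, during which the arm holds its last target. There are 200 camera calls.

### The job

Put every Forstner bit standing in the pocket tray away in the open wooden case, lying in the notches of the place made for its size with its head in the head well, then shut the lid fully. The tray lets you hold a bit only by its head: use the sloping V-rest, leaning the bit there and letting go, to change to a grip across the shank. Leave the glue bottle, tape measure, sanding block and mug where they are.

Things in the scene. Friction and masses are not known exactly. Their poses are not given: they have to be found in the camera images.
- tray: hardwood pocket tray screwed to the bench, 140 x 140 x 45 mm, with four round pockets 12.5 mm wide and 30 mm deep at x, y = +-36 mm; origin at the centre of its underside, z up. Bits stand upright in pockets, shank down; each pocket holds one bit or is empty
- bit20: loose steel Forstner bit: round shank 10 mm thick and 80 mm long, with a disc-shaped cutting head 20 mm in diameter and 12 mm thick on top (whole length 92 mm; a 3 mm spur on top is only look). Origin at the free end of the shank, on its axis; its z axis runs along the shank to the head. Balance point 51 mm from the origin, about 64 g. None if not there
- bit25: loose steel Forstner bit: round shank 10 mm thick and 80 mm long, with a disc-shaped cutting head 25 mm in diameter and 12 mm thick on top (whole length 92 mm; a 3 mm spur on top is only look). Origin at the free end of the shank, on its axis; its z axis runs along the shank to the head. Balance point 55 mm from the origin, about 72 g. None if not there
- bit30: loose steel Forstner bit: round shank 10 mm thick and 80 mm long, with a disc-shaped cutting head 30 mm in diameter and 12 mm thick on top (whole length 92 mm; a 3 mm spur on top is only look). Origin at the free end of the shank, on its axis; its z axis runs along the shank to the head. Balance point 59 mm from the origin, about 82 g. None if not there
- bit35: loose steel Forstner bit: round shank 10 mm thick and 80 mm long, with a disc-shaped cutting head 35 mm in diameter and 12 mm thick on top (whole length 92 mm; a 3 mm spur on top is only look). Origin at the free end of the shank, on its axis; its z axis runs along the shank to the head. Balance point 62 mm from the origin, about 95 g. None if not there
- rest: loose V-rest, 1.3 kg: steel base plate 130 x 90 x 8 mm, a board sloping at 45 degrees, two V-notched saddles and a foot stop. Origin on the bench under the saddles' mid-plane; x downhill, z up. A parked bit leans at 45 degrees, head uphill, shank's end on the stop; saddles carry it 6-18 and 62-72 mm from that end, between them the shank is free, 18 mm above the board, for fingers
- rest_foot (a point): point of the V-rest where the shank's end of a parked bit lies, on the bit's axis, 45 mm above the bench; from here the axis runs up at 45 degrees towards the rest's -x
- case: wooden case screwed to the bench, outer 125 x 252 x 50 mm (x, y, z), walls and floor 8 mm; origin under its centre, x to the hinge side. Four bits lie along x, 54 mm apart, axes 28 mm above the bench, in V-notched ribs 5-15 and 62-72 mm from the shank's end (free floor between); their heads in wells 20 mm deep at the hinge wall, each 8 mm wider than its head, 28 mm at the +y end to 43 at -y
- slot20 (a point): place in the case for the 20 mm bit (at case y = 81 mm): the point where its shank's end lies, on its axis, when the bit lies in the notches with its head towards the hinge (+x of the case)
- slot25 (a point): place in the case for the 25 mm bit (at case y = 27 mm): the point where its shank's end lies, on its axis, when the bit lies in the notches with its head towards the hinge (+x of the case)
- slot30 (a point): place in the case for the 30 mm bit (at case y = -27 mm): the point where its shank's end lies, on its axis, when the bit lies in the notches with its head towards the hinge (+x of the case)
- slot35 (a point): place in the case for the 35 mm bit (at case y = -81 mm): the point where its shank's end lies, on its axis, when the bit lies in the notches with its head towards the hinge (+x of the case)
- lid (a joint): angle of the case's lid (rad): 0 shut, about 1.57 upright, at most 1.9 leaning outwards; stiff hinge (0.2 N m), it stays where it is left. The lid is a flat board 8 mm thick, 125 mm from hinge to free edge and 252 mm wide; on its outer face, 30 mm from the free edge and midway along it, stands a brass knob 35 to 45 mm tall
- lid_hinge (a point): middle of the lid's hinge line, on the hinge-side rim of the case, 50 mm above the bench, level with the shut lid's underside
- glue: bystander: loose glue bottle, 60 mm thick, 170 mm tall, origin under its centre
- tape: bystander: loose tape measure, 70 x 45 x 62 mm, origin under its centre
- sander: bystander: loose sanding block, 120 x 65 x 44 mm, origin under its centre
- mug: bystander: loose mug, 80 mm wide, 95 mm tall, origin under its centre
Mind the look-alikes: they are no part of the job. What is shaped like the rest but orange or red is not meant.

How it is judged:
By the outcome, as a careful person would: the job done as asked, in the order asked, and still so for the second after the job is handed in, with the robot touching nothing.
Of bit20, bit25, bit30, bit35 only 3 to 4 are there at a start; the rules pass over those that are not, and their reading is None.
At some moment in a run one of rest may be knocked a few centimetres aside while the robot is not near it.
Once in a run the grip may slacken for a moment while it holds something.
It also fails if it takes over 210 s, if anything falls off the work surface, if the arm or the gripper's body presses on something with over 40 N, if the wrist force passes 120 N, or if a joint passes its speed limit or range.

## Working session

There is one attempt and no reset: what is moved stays moved. The work goes in short steps, Python scripts to look and compute and a shell command to move; the robot and the scene stay as the last step left them, time stands still between calls to the robot, and variables do not carry over. Pictures are saved under pics/ and viewed, at most 14 in all, crops included, and the job is handed in when it is done.

```bash
ls; mkdir -p pics; python3 - <<'E'
from rig import env
import cv2,numpy as np,pickle
print(env.state())
d={}
for n in("side","top"):
    c=env.read_camera(n);d[n]=c
    cv2.imwrite(f"pics/{n}0.png",cv2.resize(c["frame"][:,:,::-1],(768,576),interpolation=cv2.INTER_CUBIC))
    print(n,c["fovy"],c["cx"],c["cy"],np.round(c["R"],4).tolist(),c["t"], -np.array(c["R"]).T@c["t"], [k for k in c])
pickle.dump(d,open("d0.pkl","wb"))
E
```

```text
pics
{'t': 0.0, 'joints': array([ 1.24081815,  0.33391623,  0.03987877,  1.46626564, -0.01337904,
        1.3433068 , -0.05848994]), 'qvel': array([-0.00047927, -0.00051542,  0.00117356,  0.00021062,  0.00081964,
       -0.00043609,  0.0003703 ]), 'effort': array([ 1.62875726e-04, -6.56354284e+01,  1.33531608e+00, -4.03799272e+01,
       -5.95757738e-02,  4.45702428e-02,  1.63734339e-04]), 'ee_pos': array([ 0.14853105, -0.63231929,  0.22165867]), 'tool_rot': array([-3.13996774e+00,  1.32829308e-04,  2.30771242e-01]), 'contact_force': array([0.6612407 , 0.24047045, 0.68987071]), 'ft_torque': array([ 0.01005398, -0.02415853,  0.0390256 ]), 'gripper_force': 0.0, 'width': 0.08699038921993259}
side 47.70842201022597 258.4794285731893 192.05037965675328 [[0.8969, -0.4422, -0.0015], [-0.2699, -0.5447, -0.794], [0.3502, 0.7126, -0.6079]] [-0.45671947  0.20740397  1.17085711] [ 0.05556604 -0.92327746  0.87577771] ['frame', 'fovy', 'cx', 'cy', 'R', 't']
top 52.698296723813606 252.94467098712784 192.6479579444755 [[0.0178, -0.9998, -0.0117], [-0.9882, -0.0158, -0.1521], [0.1519, 0.0143, -0.9883]] [0.01792181 0.51205274 1.44542183] [0.28619581 0.00538198 1.50659433] ['frame', 'fovy', 'cx', 'cy', 'R', 't']
```

View pics/side0.png

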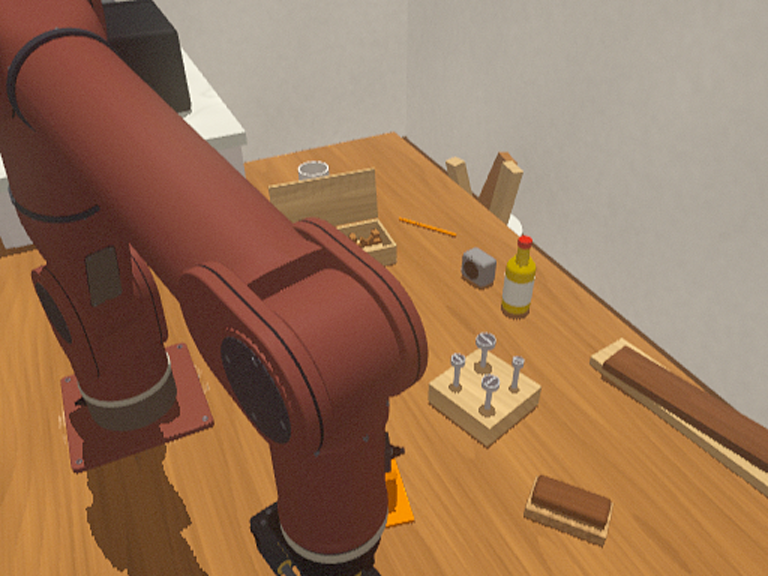

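View pics/top0.png

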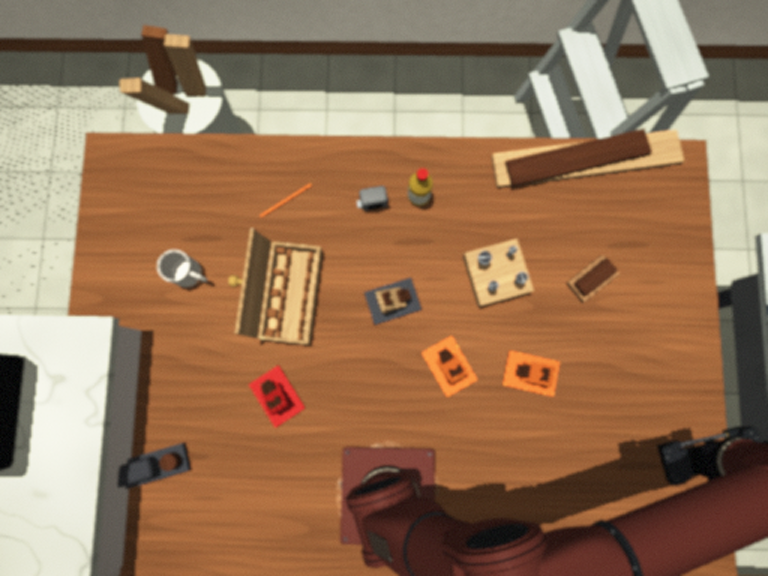

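The overview shows the tray at about (498,272) in the top picture with four bits, the grey rest at (393,300) and the open case at (280,292) with its hinge on the left. The arm hides the rest in the side view. I'll crop closer now.

```bash
cat > h.py <<'E'
import numpy as np,cv2,pickle
from scipy.spatial.transform import Rotation as Ro
def K(c): return 0.5*c["frame"].shape[0]/np.tan(np.radians(c["fovy"]/2))
def proj(c,X):
    p=np.asarray(c["R"])@np.asarray(X,float)+c["t"]; return np.array([c["cx"],c["cy"]])+K(c)*p[:2]/p[2]
def ray(c,uv):
    R=np.asarray(c["R"]); d=R.T@np.array([(uv[0]-c["cx"])/K(c),(uv[1]-c["cy"])/K(c),1.]); return -R.T@c["t"],d/np.linalg.norm(d)
def onz(c,uv,z):
    o,d=ray(c,uv); return o+d*(z-o[2])/d[2]
def tri(cs,uvs):
    A=np.zeros((3,3));b=np.zeros(3)
    for c,u in zip(cs,uvs):
        o,d=ray(c,u);P=np.eye(3)-np.outer(d,d);A+=P;b+=P@o
    X=np.linalg.solve(A,b); return X,max(np.linalg.norm(np.cross(X-ray(c,u)[0],ray(c,u)[1])) for c,u in zip(cs,uvs))
def snap(name):
    from rig import env
    return env.read_camera(name)
def crop(c,u0,v0,w,h,s,fn):
    cv2.imwrite(fn,cv2.resize(np.ascontiguousarray(c["frame"][v0:v0+h,u0:u0+w,::-1]),(w*s,h*s),interpolation=cv2.INTER_CUBIC))
def go(p,rot,st=None):
    """from measured pose to TCP p, rotation rot (3x3): total shift in tool axes (m), rotvec deg"""
    from rig import env
    s=st or env.state(); R=Ro.from_euler("xyz",s["tool_rot"]).as_matrix()
    print("t",round(s["t"],2),"at",np.round(s["ee_pos"],4),"rpy",np.round(s["tool_rot"],3))
    print("shift",np.round(R.T@(np.array(p)-s["ee_pos"]),4),"turn",np.round(np.degrees(Ro.from_matrix(R.T@rot).as_rotvec()),2))
E
python3 - <<'E'
from h import *
d=pickle.load(open("d0.pkl","rb")); T=d["top"]; S=d["side"]
a=T["frame"][150:240,150:250,::-1]; b=T["frame"][150:240,255:365,::-1]
im=np.hstack([cv2.resize(np.ascontiguousarray(a),(400,360),interpolation=cv2.INTER_CUBIC),cv2.resize(np.ascontiguousarray(T["frame"][150:240,235:335,::-1]),(400,360),interpolation=cv2.INTER_CUBIC)])
s=cv2.resize(np.ascontiguousarray(S["frame"][215:300,270:370,::-1]),(282,240),interpolation=cv2.INTER_CUBIC)
t=cv2.resize(np.ascontiguousarray(S["frame"][105:180,170:280,::-1]),(352,240),interpolation=cv2.INTER_CUBIC)
bot=np.zeros((240,800,3),np.uint8);bot[:,:282]=s;bot[:,300:652]=t
cv2.imwrite("pics/c0.png",np.vstack([im,bot]))
for n,u in dict(rest=(262,200),tray=(332,181),case=(193,195)).items(): print(n,onz(T,u,0.02))
E
```

```text
rest [ 0.48643119 -0.00866878  0.02      ]
tray [ 0.56538915 -0.27973789  0.02      ]
case [0.50166522 0.25950511 0.02      ]
```

View pics/c0.png

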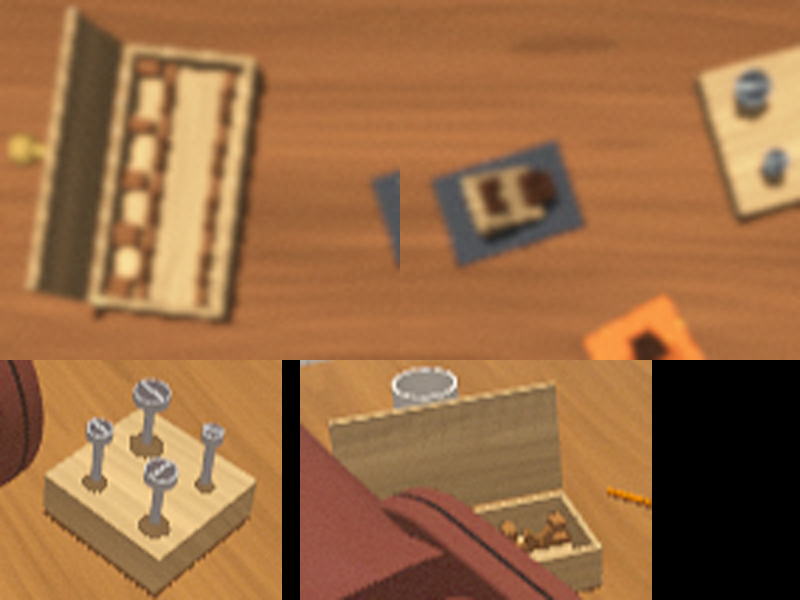

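The crops show the case with its wells along the hinge side (left), the rest with two brown saddles at about (490,195) and (537,185), and four bits of clearly different sizes. Next I'll measure the tray and bit heads with masks, and move the arm so the side camera can see the rest.

```bash
cat > seg.py <<'E'
from h import *
d=pickle.load(open("d0.pkl","rb")); T=d["top"]; S=d["side"]
def quad(c,box,lo,hi,z):
    u,v,w,h=box; f=cv2.resize(np.ascontiguousarray(c["frame"][v:v+h,u:u+w]),None,fx=8,fy=8,interpolation=cv2.INTER_CUBIC)
    hsv=cv2.cvtColor(f,cv2.COLOR_RGB2HSV); m=cv2.inRange(hsv,lo,hi); m=cv2.morphologyEx(m,cv2.MORPH_CLOSE,np.ones((41,41)))
    m=cv2.morphologyEx(m,cv2.MORPH_OPEN,np.ones((17,17)))
    k=max(cv2.findContours(m,cv2.RETR_EXTERNAL,cv2.CHAIN_APPROX_NONE)[0],key=cv2.contourArea)
    return k,m,f
def up(k,u,v): return np.array([u,v])+(np.array(k,float)+.5)/8-.5
def rect(c,box,lo,hi,z):
    k,m,f=quad(c,box,lo,hi,z)
    P=np.array([onz(c,p,z)[:2] for p in up(cv2.convexHull(k)[:,0],*box[:2])],np.float32)
    return cv2.minAreaRect(P*1000)
E
python3 - <<'E'
from seg import *
hsv=cv2.cvtColor(T["frame"],cv2.COLOR_RGB2HSV)
for n,(u,v) in dict(traytop=(332,190),bench=(300,190),plate=(248,205),caserim=(208,180),lid=(168,190),head=(322,173)).items(): print(n,hsv[v,u],T["frame"][v,u])
lo,hi=(8,40,185),(25,125,255)
box=(300,150,60,60)
print(rect(T,box,lo,hi,.045)); k,m,f=quad(T,box,lo,hi,0)
lo2,hi2=(90,20,40),(130,255,140)
print("plate",rect(T,(235,175,55,50),lo2,hi2,.008)); k2,m2,f2=quad(T,(235,175,55,50),lo2,hi2,0)
cv2.drawContours(f,[k],-1,(255,0,0),1);cv2.drawContours(f2,[k2],-1,(255,0,0),1)
f2=cv2.copyMakeBorder(f2[:,:320],0,80,0,0,cv2.BORDER_CONSTANT)
cv2.imwrite("pics/c1.png",np.hstack([f,f2])[:,:,::-1])
E
python3 -m handwheel '0 0 -0.03 0 0 0 1;0 0 -0.06 0 0 0 1;0.06 0 -0.06 0 0 0 1;0.06 0 0 0 0 0 1;0.06 0 0 0 0 0 1;0.06 0 0 0 0 0 1;0.06 -0.02 0 0 0 0 1;0 0 0 0 0 0 1'
python3 -m handwheel '0.06 -0.06 0 0 0 0 1;0.06 -0.06 0 0 0 0 1;0 -0.06 0 0 0 0 1;0 -0.06 0 0 0 0 1;0 -0.06 0 0 0 0 1;0 0 0 0 0 0 1;0 0 0 0 0 0 1;0 0 0 0 0 0 1'
```

```text
traytop [ 17  74 207] [207 180 147]
bench [ 13 160 183] [183 118  68]
plate [96 14 88] [83 87 88]
caserim [ 17 119 202] [202 162 108]
lid [ 17 122  96] [96 76 50]
head [ 98  10 101] [ 97 100 101]
((561.9611206054688, -276.0012512207031), (140.26373291015625, 143.3542938232422), 16.52001953125)
plate ((475.8558654785156, -58.563690185546875), (19.610740661621094, 21.96446418762207), 0.9326947927474976)
t: 1.1
ee_pos: [0.4262, -0.5439, 0.3555]
tool_rot: [-3.138, -0.002, 0.241]
contact_force: [-0.5, 0.0, -0.2]
width: 0.0871
gripper_force: 0.0
t: 2.1
ee_pos: [0.4444, -0.2687, 0.3563]
tool_rot: [-3.141, 0.001, 0.228]
contact_force: [0.2, 0.2, -0.4]
width: 0.0867
gripper_force: 0.0
```

View pics/c1.png

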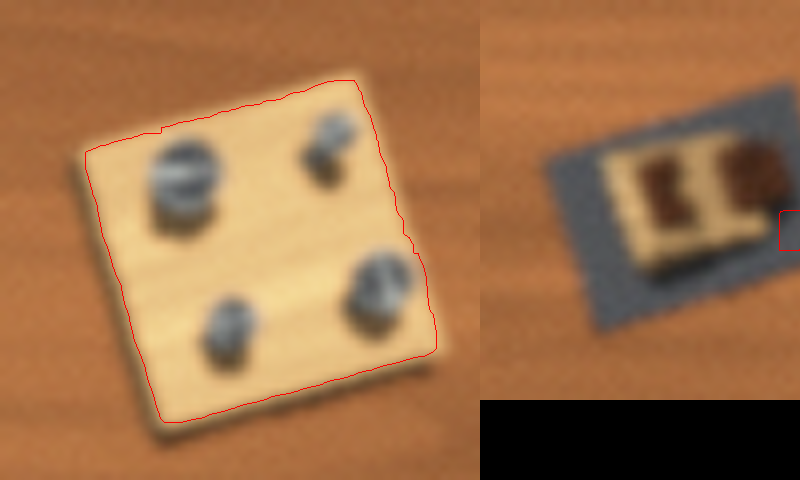

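The red outline matches the tray (turned about 16.5°). Bit heads by crop pixel: (185,178) is the largest = 35, (335,132) the smallest = 20, (382,285) = 30, (232,325) = 25.

```bash
python3 - <<'E'
from seg import *
T0=T
for n,p in dict(b35=(185,178),b20=(335,132),b30=(382,285),b25=(232,325)).items(): print(n,onz(T0,up(p,300,150),.107))
a=np.radians(16.5);
for sx in(-1,1):
  for sy in(-1,1): print(np.round(np.array([.562,-.276])+.036*np.array([sx*np.cos(a)-sy*np.sin(a),sx*np.sin(a)+sy*np.cos(a)]),4))
T=snap("top");S=snap("side");pickle.dump(dict(top=T,side=S),open("d1.pkl","wb"))
lo2,hi2=(0,0,60),(180,45,120)
box=(235,175,60,50)
print("plate",rect(T,box,lo2,hi2,.008)); k2,m2,f2=quad(T,box,lo2,hi2,0);cv2.drawContours(f2,[k2],-1,(255,0,0),1)
u,v=proj(S,[.486,-.009,.02]).astype(int); print(u,v)
g=cv2.resize(np.ascontiguousarray(S["frame"][v-35:v+15,u-35:u+35]),None,fx=8,fy=8,interpolation=cv2.INTER_CUBIC)[:,:320+0] if 0 else cv2.resize(np.ascontiguousarray(S["frame"][v-30:v+20,u-20:u+20]),None,fx=8,fy=8,interpolation=cv2.INTER_CUBIC)
cv2.imwrite("pics/c2.png",np.hstack([f2,g])[:,:,::-1]); print(u-20,v-30)
E
```

```text
b35 [ 0.5828541  -0.22935553  0.107     ]
b20 [ 0.60551946 -0.29844944  0.107     ]
b30 [ 0.53436791 -0.31865433  0.107     ]
b25 [ 0.51477111 -0.25009467  0.107     ]
[ 0.5377 -0.3207]
[ 0.5173 -0.2517]
[ 0.6067 -0.3003]
[ 0.5863 -0.2313]
plate ((486.62811279296875, -6.80877685546875), (84.67646789550781, 123.59793090820312), 18.587684631347656)
252 213
232 183
```

View pics/c2.png

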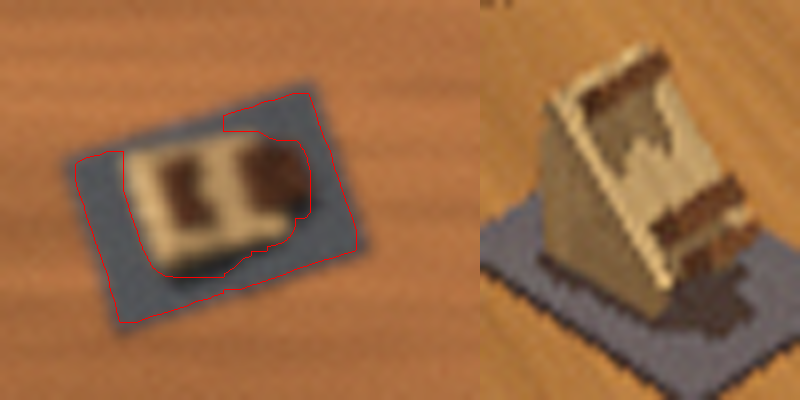

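The rest's downhill side faces right in the top view (towards world -y), with plate corners at crop (70,160), (312,83), (365,250), (120,328). In the side view the board's top edge runs from (552,97) to (645,45). I'll triangulate these.

```bash
python3 - <<'E'
from seg import *
d=pickle.load(open("d1.pkl","rb")); T=d["top"]; S=d["side"]
P=np.array([onz(T,up(p,235,175),.008)[:2] for p in [(70,160),(312,83),(365,250),(120,328)]])
print(P.round(4),P.mean(0)); 
for i in range(4): e=P[(i+1)%4]-P[i]; print(np.linalg.norm(e).round(4),np.degrees(np.arctan2(e[1],e[0])).round(1))
sd=lambda x,y: up((x-480,y),232,183)
tp=lambda x,y: up((x,y),235,175)
c=P.mean(0); a=np.radians(-72); ex=np.array([np.cos(a),np.sin(a)]); ey=np.array([-ex[1],ex[0]])
for n,s,t in [("boardtop near",(552,97),(157,272)),("boardtop far",(645,45),(126,150)),("upsaddle R-top",(665,60),(200,153)),("upsad near",(588,110),(165,162))]:
    X,e=tri([S,T],[sd(*s),tp(*t)]); print(n,X.round(4),e.round(4),"rel",((X[:2]-c)@ex).round(4),((X[:2]-c)@ey).round(4))
E
```

```text
[[ 0.5083  0.0646]
 [ 0.5484 -0.0533]
 [ 0.4664 -0.0798]
 [ 0.4264  0.0386]] [ 0.48736821 -0.00748476]
0.1244 -71.2
0.0862 -162.1
0.1249 108.7
0.0859 17.6
boardtop near [0.4517 0.0182 0.0839] 0.0065 rel -0.0355 -0.026
boardtop far [0.504  0.0353 0.0802] 0.0013 rel -0.0356 0.029
upsaddle R-top [0.4984 0.0016 0.0983] 0.0007 rel -0.0052 0.0133
upsad near [0.4876 0.0212 0.0677] 0.012 rel -0.0272 0.0091
```

```bash
python3 -m handwheel '0 0 0.01 0 0 -10.6 1;0 0 0.01 0 0 -10.6 1;0 0 0.01 0 0 -10.6 1;0 0 0.01 0 0 -10.6 1;0 0 0.01 0 0 -10.6 0.8;0 0 0.01 0 0 -10.6 0.7;0 0 0.01 0 0 -10.6 0.6;0 0 0.01 0 0 -10.6 0.6'
cat > mats.py <<'E'
import numpy as np
YAW=np.radians(108.4)
def down(y=YAW): 
    x=np.array([np.cos(y),np.sin(y),0]);z=np.array([0,0,-1.]);return np.column_stack([x,np.cross(z,x),z])
def tilt(R,deg):
    from scipy.spatial.transform import Rotation as Ro
    return R@Ro.from_rotvec([0,np.radians(deg),0]).as_matrix()
E
python3 - <<'E'
from seg import *; from mats import *
for n,s,t in [("35",(152,395),(185,178)),("20",(213,432),(335,132)),("30",(161,473),(382,285)),("25",(99,430),(232,325))]:
    print(n,tri([S,T],[np.array([270+s[0]/2.82,215+(s[1]-360)/2.82])-.3,up(t,300,150)]))
go([.516,-.251,.092],down())
from rig import env; print(env.state()["joints"])
E
```

```text
t: 3.2
ee_pos: [0.4447, -0.2679, 0.276]
tool_rot: [-3.141, -0.001, 1.716]
contact_force: [0.3, -0.7, -0.0]
width: 0.0567
gripper_force: 0.0
35 (array([ 0.5854909 , -0.23084798,  0.10322464]), np.float64(0.0019611686146710047))
20 (array([ 0.60694372, -0.29933906,  0.1053773 ]), np.float64(0.0011330041022593893))
30 (array([ 0.53668698, -0.32024344,  0.10379504]), np.float64(0.0018831639860068493))
25 (array([ 0.51625222, -0.25097934,  0.10489368]), np.float64(0.00121277863127848))
t 3.2 at [ 0.4447 -0.2679  0.276 ] rpy [-3.141e+00 -1.000e-03  1.716e+00]
shift [0.0063 0.073  0.184 ] turn [ -0.02  -0.04 -10.08]
[ 0.68837341  0.05671616 -0.24135604  1.6859118   0.01351903  1.40133175
  0.59022587]
```

```bash
python3 -m handwheel '0 0 0 0 0 -10.1 0.6;-0.0065 0.037 0.02 0 0 0 0.6;0 0.036 0.04 0 0 0 0.6;0 0 0.06 0 0 0 0.6;0 0 0.044 0 0 0 0.6;0 0 0.02 0 0 0 0.6;0 0 0 0 0 0 0.6;0 0 0 0 0 0 0' 40
python3 -m handwheel '0 0 0 0 0 0 0;0 0 0 0 0 0 0;0 0 0 0 0 0 0;0 0 0 0 0 0 0;0 0 -0.04 0 0 0 0;0 0 -0.06 0 0 0 0;0 0 -0.06 0 0 0 0;0 0 0 0 0 0 0'
python3 - <<'E'
from h import *; from mats import *
foot=np.array([.4961,-.0336,.045]);R=tilt(down(),-45);a=-R[:,2];n=R[:,0]
print(a,n)
# bit end is 77mm beyond... TCP on axis at s=77; offset 15 perp up, 15 uphill
up_=n if n[2]>0 else -n
go(foot+a*(.077+.015)+up_*.03,R)
T=snap("top");S=snap("side")
crop(T,290,140,70,60,5,"pics/a.png");crop(S,280,200,80,70,5,"pics/b.png")
a=cv2.imread("pics/a.png");b=cv2.imread("pics/b.png");cv2.imwrite("pics/c3.png",np.hstack([a,b[:300]]))
E
```

```text
t: 4.2
ee_pos: [0.5168, -0.2512, 0.0937]
tool_rot: [3.141, 0.001, 1.887]
contact_force: [0.0, -0.6, 1.0]
width: 0.048
gripper_force: 0.0
t: 5.2
ee_pos: [0.5184, -0.2513, 0.258]
tool_rot: [3.135, 0.006, 1.887]
contact_force: [-0.3, 0.3, -1.6]
width: 0.0236
gripper_force: 40.0
[-0.22319757  0.67095666  0.70710678] [-0.22319757  0.67095666 -0.70710678]
t 5.2 at [ 0.5184 -0.2513  0.258 ] rpy [3.135 0.006 1.887]
shift [0.2585 0.0456 0.1255] turn [  0.23 -44.66  -0.4 ]
```

View pics/c3.png

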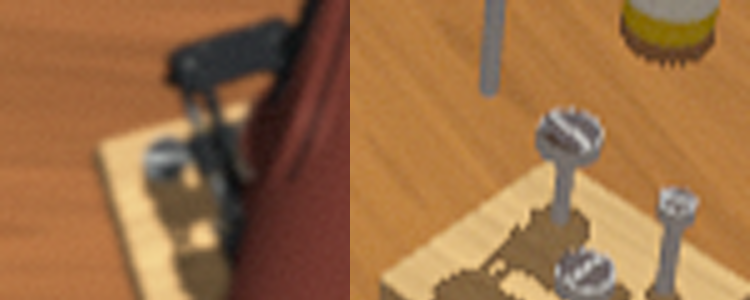

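```bash
python3 -m handwheel '0.04 0 0 0.2 -9 0 0;0.04 0 0 0 -9 0 0;0.04 0 0 0 -9 0 0;0.04 0 0 0 -9 0 0;0.04 0 0 0 -8.7 -0.4 0;0 0 0 0 0 0 0;0 0 0 0 0 0 0;0 0 0 0 0 0 0'
cat > park.py <<'E'
from h import *; from mats import *
import sys
foot=np.array(eval(sys.argv[1]));YAW=np.radians(float(sys.argv[2]));s=float(sys.argv[3]);p=float(sys.argv[4]);sgn=float(sys.argv[5])
# sgn -1: head grip (TCP on axis at s); +1 shank grip (TCP at s, depth p below axis => p negative)
R=tilt(down(YAW),45*sgn);ex=np.array([-np.cos(YAW),-np.sin(YAW),0]);a=(-ex+[0,0,1])/2**.5;u=(ex+[0,0,1])/2**.5
X=foot+a*s+u*p; print("target",X.round(4)); go(X,R)
E
python3 park.py '[.4961,-.0336,.045]' 108.4 .092 .03 -1
python3 -c "
from rig import env;s=env.state();print(s['joints'],s['width'])"
```

```text
t: 6.3
ee_pos: [0.4589, -0.0799, 0.1947]
tool_rot: [-3.124, 0.758, 1.898]
contact_force: [0.7, 0.1, -0.8]
width: 0.0234
gripper_force: 40.0
target [0.4823 0.008  0.1313]
t 6.3 at [ 0.4589 -0.0799  0.1947] rpy [-3.124  0.758  1.898]
shift [ 0.0986  0.0503 -0.0069] turn [-0.76 -1.59  0.28]
[ 0.24066607  0.01240515 -0.74199075  2.12641018  0.78402446  1.29676986
 -0.51839776] 0.02340666321224899
```

```bash
python3 -m handwheel '0.02 0.025 -0.007 0 -1.5 0 0;0.03 0.025 0 0 0 0 0;0.03 0 0 0 0 0 0;0.018 0 0 0 0 0 0;0 0 0 0 0 0 0;0 0 0 0 0 0 0;0 0 0 0 0 0 0;0 0 0 0 0 0 0'
python3 park.py '[.4961,-.0336,.045]' 108.4 .092 .03 -1
python3 - <<'E'
from h import *
T=snap("top");S=snap("side");print(proj(T,[.4874,-.0075,.1]),proj(S,[.4874,-.0075,.1]))
crop(T,225,150,60,75,6,"pics/a.png");crop(S,215,155,70,75,6,"pics/b.png")
a=cv2.imread("pics/a.png");b=cv2.imread("pics/b.png");cv2.imwrite("pics/c4.png",np.hstack([a,b]))
E
```

```text
t: 7.3
ee_pos: [0.4826, 0.0071, 0.1308]
tool_rot: [-3.125, 0.785, 1.899]
contact_force: [-0.0, -0.4, -0.4]
width: 0.0233
gripper_force: 40.0
target [0.4823 0.008  0.1313]
t 7.3 at [0.4826 0.0071 0.1308] rpy [-3.125  0.785  1.899]
shift [ 0.0004  0.     -0.001 ] turn [-0.65 -0.02  0.3 ]
[261.9331426  196.82171006] [252.89908642 192.23383207]
```

View pics/c4.png

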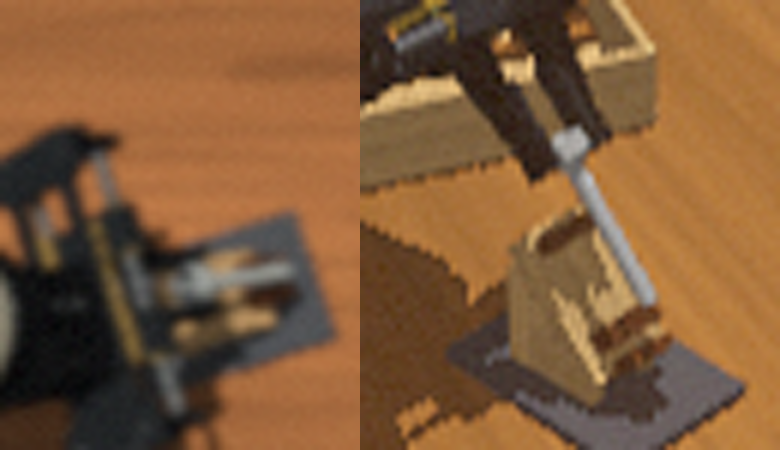

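The bit hangs parallel above the rest's notches, lined up in both views (shank end at about (655,300) in the side half). I'll lower it across its axis.

```bash
python3 -m handwheel '0.01 0 0 0 0 0 0;0.008 0 0 0 0 0 0;0.004 0 0 0 0 0 0;0.002 0 0 0 0 0 0;0.002 0 0 0 0 0 0;0 0 0 0 0 0 0;0 0 0 0 0 0 0;0 0 0 0 0 0 0'
```

```text
t: 8.4
ee_pos: [0.4767, 0.0248, 0.1121]
tool_rot: [-3.125, 0.785, 1.901]
contact_force: [4.0, -3.4, 4.5]
width: 0.024
gripper_force: 40.0
```

```bash
python3 -m handwheel '0.001 0 0 0 0 0 0;0 0 0 0 0 0 0;0.001 0 0 0 0 0 0;0 0 0 0 0 0 0;0.001 0 0 0 0 0 0;0 0 0 0 0 0 0;0 0 0 0 0 0 0;0 0 0 0 0 0 0';python3 park.py '[.4961,-.0336,.045]' 108.4 .092 0 -1
```

```text
t: 9.4
ee_pos: [0.4757, 0.027, 0.1097]
tool_rot: [-3.124, 0.785, 1.902]
contact_force: [4.2, -3.3, 4.2]
width: 0.0234
gripper_force: 40.0
target [0.4756 0.0281 0.1101]
t 9.4 at [0.4757 0.027  0.1097] rpy [-3.124  0.785  1.902]
shift [ 0.0005  0.0003 -0.001 ] turn [-0.64 -0.04  0.39]
```

```bash
python3 -m handwheel '0 0.001 0.002 0 0 0 0;0 0.001 0.002 0 0 0 0;0 0 0.003 0 0 0 0;0 0 0.002 0 0 0 0;0 0 0.001 0 0 0 0;0 0 0 0 0 0 0;0 0 0 0 0 0 0;0 0 0 0 0 0 0';python3 -m handwheel '0 0 0.001 0 0 0 0;0 0 0 0 0 0 0;0 0 0.001 0 0 0 0;0 0 0 0 0 0 0;0 0 0 0 0 0 0;0 0 0 0 0 0 0;0 0 0 0 0 0 0;0 0 0 0 0 0 0'
```

```text
t: 10.4
ee_pos: [0.4788, 0.0205, 0.1029]
tool_rot: [-3.122, 0.786, 1.902]
contact_force: [-2.1, -1.1, 10.8]
width: 0.0234
gripper_force: 40.0
t: 11.4
ee_pos: [0.4793, 0.0191, 0.1016]
tool_rot: [-3.122, 0.786, 1.902]
contact_force: [-2.6, -1.9, 11.4]
width: 0.0237
gripper_force: 40.0
```

```bash
python3 -m handwheel '-0.0005 -0.0007 0.001 0 0 0 0;0 0 0 0 0 0 0;0 0 0.001 0 0 0 0;0 0 0 0 0 0 0;0 0 0 0 0 0 0;0 0 0 0 0 0 0;0 0 0 0 0 0 0;0 0 0 0 0 0 0'
```

```text
t: 12.4
ee_pos: [0.4796, 0.0175, 0.1007]
tool_rot: [-3.123, 0.786, 1.901]
contact_force: [-0.5, -2.2, 11.0]
width: 0.0234
gripper_force: 40.0
```

```bash
python3 -m handwheel '0 0 0.001 0 0 0 0;0 0 0 0 0 0 0;0 0 0.001 0 0 0 0;0 0 0 0 0 0 0;0 0 0 0 0 0 0;0 0 0 0 0 0 0;0 0 0 0 0 0 0;0 0 0 0 0 0 0';python3 park.py '[.4961,-.0336,.045]' 108.4 .077 0 -1
```

```text
t: 13.4
ee_pos: [0.4801, 0.0161, 0.0995]
tool_rot: [-3.123, 0.786, 1.901]
contact_force: [-1.5, -1.3, 12.9]
width: 0.0237
gripper_force: 40.0
target [0.4789 0.0181 0.0994]
t 13.4 at [0.4801 0.0161 0.0995] rpy [-3.123  0.786  1.901]
shift [ 0.0016 -0.0005 -0.0015] turn [-0.68  0.05  0.36]
```

```bash
python3 -m handwheel '0 0 0 0 0 0 0.5;0 0 0 0 0 0 0.5;0 0 0 0 0 0 0.5;0 0 -0.02 0 0 0 0.5;0 0 -0.04 0 0 0 0.5;-0.06 0 -0.04 0 0 0 0.5;-0.06 0 0 0 0 0 0.5;0 0 0 0 0 0 0.5'
python3 -m handwheel '0 0 0 0 10 0 0.5;0 0 0 0 10 0 0.5;0 0 0 0 10 0 0.5;0 0 0 0 10 0 0.5;0 0 0 0 10 0 0.5;0 0 0 0 10 0 0.5;0 0 0 0 10 0 0.5;0 0 0 0 10 0 0.5'
python3 -m handwheel '0 0 0 0 10 0 0.5;0 0 0 0 0 0 0.5;0 0 0 0 0 0 0.5;0 0 0 0 0 0 0.5;0 0 0 0 0 0 0.5;0 0 0 0 0 0 0.5;0 0 0 0 0 0 0.5;0 0 0 0 0 0 0.5'
python3 park.py '[.4961,-.0336,.045]' 108.4 .046 0.06 1
python3 - <<'E'
from h import *
T=snap("top");S=snap("side")
crop(T,225,150,60,75,6,"pics/a.png");crop(S,215,155,70,75,6,"pics/b.png")
a=cv2.imread("pics/a.png");b=cv2.imread("pics/b.png");cv2.imwrite("pics/c5.png",np.hstack([a,b]))
E
```

```text
t: 14.4
ee_pos: [0.487, 0.0042, 0.2489]
tool_rot: [-3.132, 0.786, 1.892]
contact_force: [-0.4, -0.2, -0.1]
width: 0.0433
gripper_force: 0.0
t: 15.4
ee_pos: [0.4862, 0.0068, 0.2456]
tool_rot: [-3.127, -0.619, 1.882]
contact_force: [-0.1, 0.5, -1.3]
width: 0.0439
gripper_force: 0.0
t: 16.4
ee_pos: [0.486, 0.0051, 0.2448]
tool_rot: [-3.123, -0.786, 1.876]
contact_force: [0.5, -0.2, 0.3]
width: 0.0435
gripper_force: 0.0
target [ 0.4992 -0.043   0.12  ]
t 16.4 at [0.486  0.0051 0.2448] rpy [-3.123 -0.786  1.876]
shift [-0.1236 -0.0009  0.053 ] turn [-0.39 -0.03 -0.65]
```

View pics/c5.png

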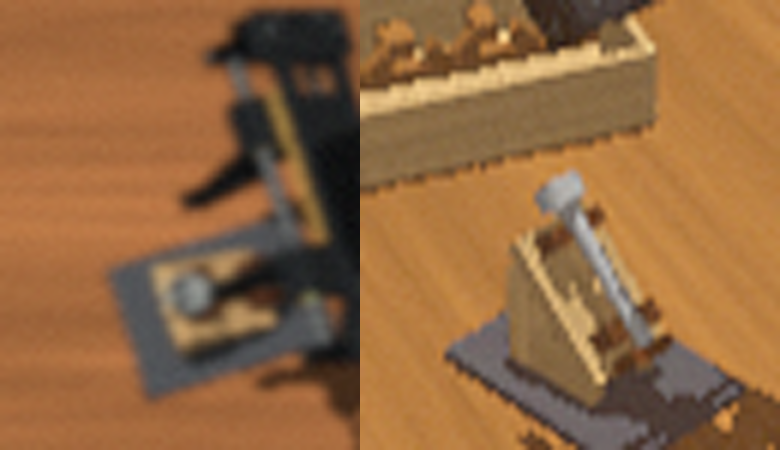

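The bit lies in both saddles with its end at the stop (side half, shank from (565,190) to (645,345)). Going for the shank grip.

```bash
python3 -m handwheel '-0.05 -0.001 0 0 0 -0.6 0.45;-0.05 0 0.01 0 0 0 0.4;-0.024 0 0.043 0 0 0 0.4;0 0 0.03 0 0 0 0.4;0 0 0.03 0 0 0 0.4;0 0 0.012 0 0 0 0.4;0 0 0 0 0 0 0.4;0 0 0 0 0 0 0.4'
python3 park.py '[.4961,-.0336,.045]' 108.4 .046 -0.012 1
```

```text
t: 17.5
ee_pos: [0.4839, 0.0046, 0.0691]
tool_rot: [-3.135, -0.785, 1.891]
contact_force: [-0.6, -0.2, 0.5]
width: 0.035
gripper_force: 0.0
target [0.4832 0.0053 0.069 ]
t 17.5 at [0.4839 0.0046 0.0691] rpy [-3.135 -0.785  1.891]
shift [ 0.0006 -0.0005  0.0007] turn [-0.34  0.   -0.05]
```

```bash
python3 -m handwheel '0 0 0 0 0 0 0;0 0 0 0 0 0 0;0 0 0 0 0 0 0;0 0 0 0 0 0 0;0 0 0 0 0 0 0;0 0 0 0 0 0 0;0 0 -0.01 0 0 0 0;0 0 -0.03 0 0 0 0' 50
python3 -m handwheel '0 0 -0.04 0 -9 0 0;0 0 -0.04 0 -9 0 0;0 0 -0.02 0 -9 0 0;0 0 0 0 -9 0 0;0 0 0 0 -9 0 0;0 0 0 0 0 0 0;0 0 0 0 0 0 0;0 0 0 0 0 0 0'
python3 - <<'E'
from seg import *
T=snap("top");S=snap("side");pickle.dump(dict(top=T,side=S),open("d2.pkl","wb"))
from rig import env;s=env.state();print(s["ee_pos"],s["tool_rot"],s["width"])
a=cv2.resize(np.ascontiguousarray(T["frame"][155:240,155:235,::-1]),None,fx=5,fy=5,interpolation=cv2.INTER_CUBIC)
b=cv2.resize(np.ascontiguousarray(S["frame"][100:185,175:255,::-1]),None,fx=5,fy=5,interpolation=cv2.INTER_CUBIC)
cv2.imwrite("pics/c6.png",np.hstack([a,b]))
E
```

```text
t: 18.5
ee_pos: [0.4914, -0.0214, 0.0969]
tool_rot: [-3.131, -0.788, 1.89]
contact_force: [0.8, 1.2, -0.0]
width: 0.0085
gripper_force: 50.0
t: 19.5
ee_pos: [0.5123, -0.0806, 0.1751]
tool_rot: [-3.135, -0.002, 1.894]
contact_force: [0.4, 0.0, -0.3]
width: 0.0085
gripper_force: 50.0
[ 0.51238168 -0.08027987  0.17496307] [-3.13535545e+00 -2.08680444e-03  1.89398054e+00] 0.008533929903741562
```

View pics/c6.png

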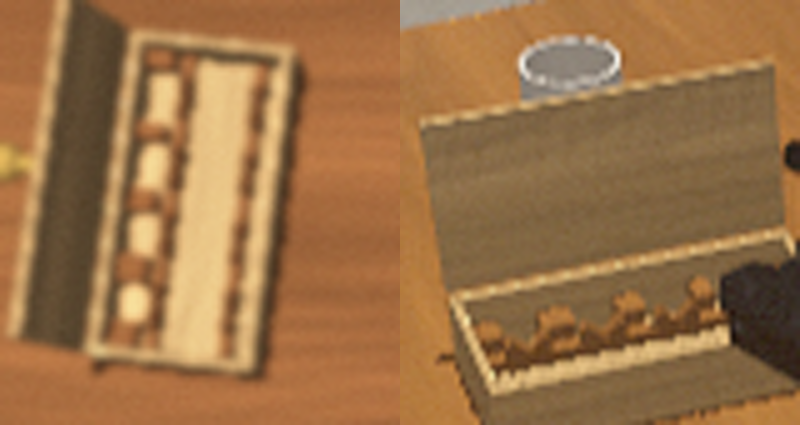

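The bit is held level above the rest. The case rim shows crop corners at about (132,33), (300,45), (262,372) and (92,358). The lid leans beyond the hinge and the wells get wider towards the top (far) end.

```bash
cat > case.py <<'E'
from h import *
d=pickle.load(open("d2.pkl","rb"));T=d["top"];S=d["side"]
up5=lambda p:np.array([155,155])+(np.array(p,float)+.5)/5-.5
P=np.array([onz(T,up5(p),.05)[:2] for p in [(132,33),(300,45),(262,372),(92,358)]])
print(P.round(4))
for i in range(4): e=P[(i+1)%4]-P[i]; print(np.linalg.norm(e).round(4),np.degrees(np.arctan2(e[1],e[0])).round(1))
E
python3 case.py; python3 - <<'E'
from h import *
d=pickle.load(open("d2.pkl","rb"));T=d["top"]
f=cv2.resize(np.ascontiguousarray(T["frame"][155:240,155:235]),None,fx=8,fy=8,interpolation=cv2.INTER_CUBIC)[:,:,::-1].copy()
# contrast stretch
f=np.clip((f.astype(float)-40)*1.25,0,255).astype(np.uint8)
cv2.imwrite("pics/c7.png",f[:600])
E
```

```text
[[0.6283 0.3062]
 [0.6208 0.1761]
 [0.3692 0.1964]
 [0.3775 0.3248]]
0.1303 -93.3
0.2524 175.4
0.1287 86.3
0.2515 -4.2
```

View pics/c7.png

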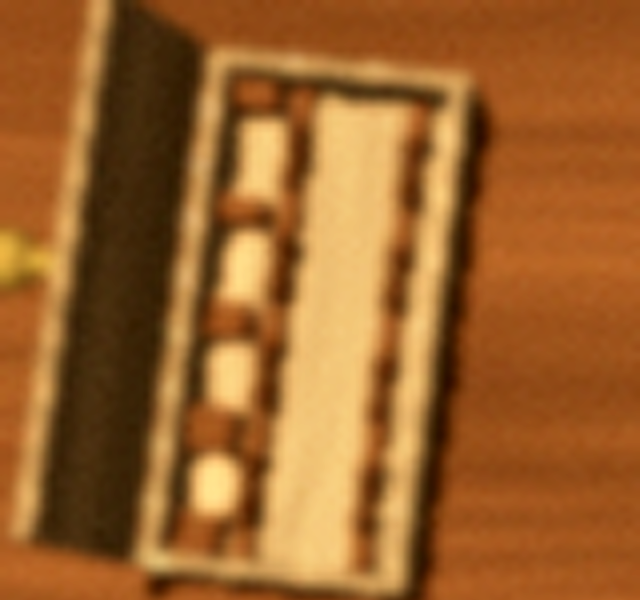

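```bash
cat > case.py <<'E'
from h import *
d=pickle.load(open("d2.pkl","rb"));T=d["top"];S=d["side"]
u8=lambda p:np.array([155,155])+(np.array(p,float)+.5)/8-.5
P=np.array([onz(T,u8(p),.05)[:2] for p in [(210,48),(472,72),(408,592),(140,568)]])
A=np.radians(85.7);cx=np.array([np.cos(A),np.sin(A)]);cy=np.array([-cx[1],cx[0]])
O=P.mean(0)
if __name__=="__main__":
    print(P.round(4),O.round(4))
    for i in range(4): e=P[(i+1)%4]-P[i]; print(np.linalg.norm(e).round(4),np.degrees(np.arctan2(e[1],e[0])).round(1))
    for n,p,z in [("w",(263,160),.008),("w",(246,263),.008),("w",(231,372),.008),("w",(215,484),.008),("mid",(358,110),.033),("mid",(301,545),.033),("ribR",(414,110),.033),("ribR",(363,545),.033),("ribL",(303,110),.033),("ribL",(240,545),.033),
      ("wallR",(450,90),.05),("rimRin",(440,300),.05),("hingeTop",(186,300),.05)]:
        X=onz(T,u8(p),z)[:2]-O; print(n,(X@cx).round(4),(X@cy).round(4))
    # side view: rim near-left corner & far right corner
    s5=lambda p:np.array([175,100])+(np.array([p[0]-400,p[1]],float)+.5)/5-.5
    for n,s,t in [("BL-hinge corner",(455,296),(150,575)),("lid top L",(422,122),(22,535)),("lid top R",(773,65),(98,-5))]: print(n,tri([S,T],[s5(s),u8(t)]))
E
python3 case.py
```

```text
[[0.6308 0.3071]
 [0.6209 0.1801]
 [0.3708 0.2019]
 [0.3799 0.3285]] [0.5006 0.2544]
0.1273 -94.5
0.2511 175.0
0.1269 85.9
0.2519 -4.9
w 0.0388 -0.0813
w 0.041 -0.0293
w 0.0419 0.0249
w 0.043 0.0801
mid -0.0095 -0.1055
mid -0.0065 0.1072
ribR -0.0366 -0.1079
ribR -0.0359 0.1045
ribL 0.0172 -0.1031
ribL 0.0225 0.1099
wallR -0.0554 -0.1158
rimRin -0.0619 -0.0137
hingeTop 0.0588 -0.0027
BL-hinge corner (array([0.38127931, 0.32118652, 0.05515729]), np.float64(0.0050870578100740945))
lid top L (array([0.38606034, 0.35230669, 0.17455638]), np.float64(0.0008917259128741205))
lid top R (array([0.63097603, 0.3317158 , 0.16942126]), np.float64(0.005201342173636541))
```

```bash
python3 -m handwheel '0 0 0 0 0 7.8 0;0 0 0 0 0 7.8 0;0 0 0 0 0 7.8 0;0.05 0 0 0 0 0 0;0.06 0 0 0 0 0 0;0.06 0 0 0 0 0 0;0.04 0 0 0 0 0 0;0 0 0 0 0 0 0'
cat > slot.py <<'E'
from h import *; from mats import *; import sys
O=np.array([.5006,.2544]);A=np.radians(85.1);cx=np.array([np.cos(A),np.sin(A)]);cy=np.array([-cx[1],cx[0]])
y,z,sg=map(float,sys.argv[1:4]); p=O+cx*(-.0465+sg)+cy*(y-.0007)
print(p.round(4)); go([*p,z],down(A))
E
python3 slot.py .027 .09 .0465
```

```text
t: 20.6
ee_pos: [0.5296, 0.1336, 0.1749]
tool_rot: [-3.135, -0.001, 1.493]
contact_force: [0.7, -1.2, -1.2]
width: 0.0083
gripper_force: 50.0
[0.4744 0.2566]
t 20.6 at [0.5296 0.1336 0.1749] rpy [-3.135e+00 -1.000e-03  1.493e+00]
shift [ 0.1183 -0.0641  0.0854] turn [-0.37 -0.04  0.41]
```

```bash
python3 -m handwheel '0.04 -0.03 0 0 0 0.4 0;0.05 -0.034 0 0 0 0 0;0.028 0 0.02 0 0 0 0;0 0 0.045 0 0 0 0;0 0 0.02 0 0 0 0;0 0 0 0 0 0 0;0 0 0 0 0 0 0;0 0 0 0 0 0 0'
python3 slot.py .027 .016 .0465
python3 - <<'E'
from seg import *
T=snap("top");S=snap("side")
a=cv2.resize(np.ascontiguousarray(T["frame"][155:235,155:235,::-1]),None,fx=5,fy=5,interpolation=cv2.INTER_CUBIC)
b=cv2.resize(np.ascontiguousarray(S["frame"][105:185,175:255,::-1]),None,fx=5,fy=5,interpolation=cv2.INTER_CUBIC)
cv2.imwrite("pics/c8.png",np.hstack([a,b]))
E
```

```text
t: 21.6
ee_pos: [0.4769, 0.2531, 0.0915]
tool_rot: [-3.138, 0.001, 1.48]
contact_force: [-0.5, -0.4, -0.2]
width: 0.008
gripper_force: 50.0
[0.4744 0.2566]
t 21.6 at [0.4769 0.2531 0.0915] rpy [-3.138e+00  1.000e-03  1.480e+00]
shift [ 0.0033 -0.0026  0.0755] turn [-0.2   0.04 -0.3 ]
```

View pics/c8.png

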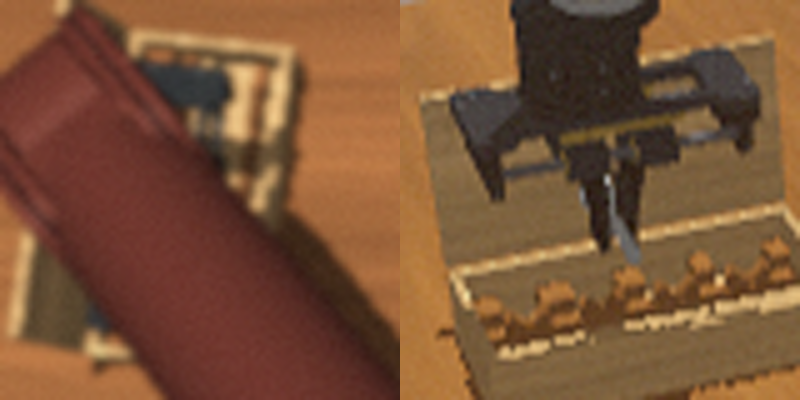

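The bit hangs level above the second place from the left (shank end at (633,258)). Lowering with a force check.

```bash
python3 -m handwheel '0.0033 -0.0026 0.02 0 0 0 0;0 0 0.025 0 0 0 0;0 0 0.015 0 0 0 0;0 0 0.006 0 0 0 0;0 0 0.003 0 0 0 0;0 0 0 0 0 0 0;0 0 0 0 0 0 0;0 0 0 0 0 0 0'
python3 slot.py .027 .016 .0465
```

```text
t: 22.7
ee_pos: [0.4736, 0.2568, 0.0217]
tool_rot: [-3.137, 0.001, 1.481]
contact_force: [-0.7, 1.5, -2.2]
width: 0.0084
gripper_force: 50.0
[0.4744 0.2566]
t 22.7 at [0.4736 0.2568 0.0217] rpy [-3.137e+00  1.000e-03  1.481e+00]
shift [-0.      0.0009  0.0057] turn [-0.27  0.06 -0.26]
```

```bash
python3 -m handwheel '0 0 0.002 0 0 0 0;0 0 0 0 0 0 0;0 0 0.001 0 0 0 0;0 0 0 0 0 0 0;0 0 0.001 0 0 0 0;0 0 0 0 0 0 0;0 0 0 0 0 0 0;0 0 0 0 0 0 0'
python3 slot.py .027 .016 .0465
```

```text
t: 23.7
ee_pos: [0.4735, 0.257, 0.0174]
tool_rot: [-3.137, 0.001, 1.481]
contact_force: [0.8, 5.9, 1.0]
width: 0.0083
gripper_force: 50.0
[0.4744 0.2566]
t 23.7 at [0.4735 0.257  0.0174] rpy [-3.137e+00  1.000e-03  1.481e+00]
shift [-0.0002  0.001   0.0014] turn [-0.28  0.04 -0.25]
```

```bash
python3 -m handwheel '0.001 0 0 0 0 0 0;0 0 0 0 0 0 0;0.001 0 0 0 0 0 0;0 0 0 0 0 0 0;0 0 0 0 0 0 0;0 0 0 0 0 0 0;0 0 0 0 0 0 0;0 0 0 0 0 0 0'
```

```text
t: 24.7
ee_pos: [0.4735, 0.2585, 0.0173]
tool_rot: [-3.136, 0.001, 1.481]
contact_force: [0.4, 0.6, -1.3]
width: 0.0084
gripper_force: 50.0
```

```bash
python3 -m handwheel '0.0005 0 0.001 0 0 0 0;0 0 0 0 0 0 0;0 0 0.001 0 0 0 0;0 0 0 0 0 0 0;0 0 0 0 0 0 0;0 0 0 0 0 0 0;0 0 0 0 0 0 0;0 0 0 0 0 0 0'
```

```text
t: 25.7
ee_pos: [0.4735, 0.259, 0.0153]
tool_rot: [-3.136, 0.001, 1.481]
contact_force: [0.2, -0.3, -0.9]
width: 0.0086
gripper_force: 50.0
```

```bash
python3 -m handwheel '0 0 0.001 0 0 0 0;0 0 0 0 0 0 0;0 0 0.001 0 0 0 0;0 0 0 0 0 0 0;0 0 0 0 0 0 0;0 0 0 0 0 0 0;0 0 0 0 0 0 0;0 0 0 0 0 0 0'
```

```text
t: 26.7
ee_pos: [0.4735, 0.259, 0.0133]
tool_rot: [-3.136, 0.001, 1.481]
contact_force: [0.2, 0.3, -1.3]
width: 0.0085
gripper_force: 50.0
```

```bash
python3 -m handwheel '0 0 0.001 0 0 0 0;0 0 0 0 0 0 0;0 0 0.001 0 0 0 0;0 0 0 0 0 0 0;0 0 0 0 0 0 0;0 0 0 0 0 0 0;0 0 0 0 0 0 0;0 0 0 0 0 0 0'
```

```text
t: 27.7
ee_pos: [0.4735, 0.2591, 0.0115]
tool_rot: [-3.136, 0.001, 1.481]
contact_force: [-2.7, -0.4, 5.2]
width: 0.0084
gripper_force: 50.0
```

```bash
python3 -m handwheel '0 0 0 0 0 0 0.3;0 0 0 0 0 0 0.3;0 0 0 0 0 0 0.3;0 0 -0.02 0 0 0 0.3;0 0 -0.06 0 0 0 0.3;0 0 -0.06 0 0 0 0.4;0 0 -0.06 0 0 0 0.5;-0.06 0 -0.02 0 0 0 0.6' 40
python3 -m handwheel '-0.06 0.015 0 0 0 0 0.6;-0.06 0.015 0 0 0 0 0.6;-0.06 0.015 0 0 0 0 0.6;-0.06 0.015 0 0 0 0 0.6;-0.06 0.015 0 0 0 0 0.6;-0.06 0.015 0 0 0 0 0.6;0 0 0 0 0 -7.7 0.6;0 0 0 0 0 -7.7 0.6'
python3 - <<'E'
from h import *;from mats import *
go([.5855,-.231,.092],down())
T=snap("top");S=snap("side");pickle.dump(dict(top=T,side=S),open("d3.pkl","wb"))
u=lambda c,u0,v0:cv2.resize(np.ascontiguousarray(c["frame"][v0:v0+85,u0:u0+80,::-1]),None,fx=5,fy=5,interpolation=cv2.INTER_CUBIC)
cv2.imwrite("pics/c9.png",np.hstack([u(T,155,155),u(S,175,105)]))
E
```

```text
t: 28.7
ee_pos: [0.4699, 0.2047, 0.2367]
tool_rot: [3.141, -0.004, 1.489]
contact_force: [1.4, -1.0, -1.4]
width: 0.046
gripper_force: 0.0
t: 29.7
ee_pos: [0.5266, -0.167, 0.2325]
tool_rot: [-3.137, -0.0, 1.753]
contact_force: [1.1, 1.7, 0.9]
width: 0.0521
gripper_force: 0.0
t 29.7 at [ 0.5266 -0.167   0.2325] rpy [-3.137 -0.     1.753]
shift [-0.0737  0.0469  0.1403] turn [-0.24 -0.03 -7.97]
```

View pics/c9.png

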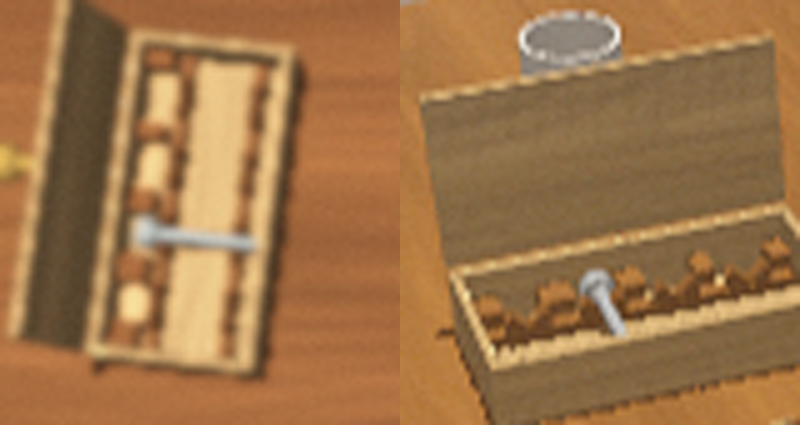

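The 25 mm bit lies correctly in its place: head at (140,232), shank to (255,242) in the top half, second from the near end. Next is the 35 mm bit. I'll also check by mask that the rest hasn't moved.

```bash
python3 -m handwheel '0 0 0 0 0 -8 0.6;-0.04 0.018 0 0 0 0 0.6;-0.039 0.018 0.02 0 0 0 0.6;0 0 0.05 0 0 0 0.6;0 0 0.05 0 0 0 0.6;0 0 0.02 0 0 0 0.6;0 0 0 0 0 0 0.6;0 0 0 0 0 0 0' 40
python3 -c "
from h import *;from mats import *
go([.5855,-.231,.092],down())"
cat > rest.py <<'E'
from h import *
def meas(T,S=None):
    u,v,w,h=215,160,100,75
    f=cv2.resize(np.ascontiguousarray(T["frame"][v:v+h,u:u+w]),None,fx=8,fy=8,interpolation=cv2.INTER_CUBIC)
    hsv=cv2.cvtColor(f,cv2.COLOR_RGB2HSV);m=cv2.inRange(hsv,(0,0,60),(180,45,120));m=cv2.morphologyEx(m,cv2.MORPH_OPEN,np.ones((9,9)))
    n,l,st,ce=cv2.connectedComponentsWithStats(m)
    i=1+np.argmax(st[1:,4]); k=cv2.findNonZero((l==i).astype(np.uint8))
    P=np.array([onz(T,np.array([u,v])+(p+.5)/8-.5,.008)[:2] for p in cv2.convexHull(k)[:,0].astype(float)],np.float32)
    c,sz,an=cv2.minAreaRect(P*1000); return np.round(c,1),np.round(sz,1),round(an,2),st[i,4]
if __name__=="__main__":
    for d in("d1.pkl","d3.pkl"): print(d,meas(pickle.load(open(d,"rb"))["top"]))
    print("now",meas(snap("top")))
E
python3 rest.py
```

```text
t: 30.8
ee_pos: [0.5863, -0.2306, 0.0935]
tool_rot: [-3.139, 0.001, 1.889]
contact_force: [0.6, -1.2, -0.2]
width: 0.0481
gripper_force: 0.0
t 30.8 at [ 0.5863 -0.2306  0.0935] rpy [-3.139e+00  1.000e-03  1.889e+00]
shift [-0.0001 -0.0008  0.0015] turn [-0.15  0.08 -0.19]
d1.pkl (array([486.8,  -6.7]), array([ 85. , 123.6]), 18.62, np.int32(20317))
d3.pkl (array([486.8,  -6.5]), array([ 85.1, 124.2]), 18.7, np.int32(20277))
now (array([486.8,  -6.6]), array([ 85.1, 124.1]), 18.68, np.int32(20254))
```

```bash
python3 -m handwheel '0 0 0 0 0 0 0;0 0 0 0 0 0 0;0 0 0 0 0 0 0;0 0 0 0 0 0 0;0 0 -0.04 0 0 0 0;0 0 -0.06 0 0 0 0;0 0 -0.06 0 0 0 0;0 0 0 0 0 0 0'
python3 -m handwheel '0.04 0 0 0.2 -9 0 0;0.04 0 0 0 -9 0 0;0.04 -0.02 0 0 -9 0 0;0.04 -0.02 0 0 -9 0 0;0.04 0 0 0 -8.7 -0.4 0;0 0 0 0 0 0 0;0 0 0 0 0 0 0;0 0 0 0 0 0 0'
python3 park.py '[.4969,-.0341,.0457]' 108.4 .087 .022 -1
```

```text
t: 31.85
ee_pos: [0.5881, -0.2307, 0.2571]
tool_rot: [3.14, 0.005, 1.889]
contact_force: [-0.2, 0.6, -1.2]
width: 0.0333
gripper_force: 40.0
t: 32.85
ee_pos: [0.4895, -0.0681, 0.1918]
tool_rot: [-3.124, 0.778, 1.904]
contact_force: [0.8, 0.7, -0.5]
width: 0.0339
gripper_force: 40.0
target [0.4824 0.0095 0.1228]
t 32.85 at [ 0.4895 -0.0681  0.1918] rpy [-3.124  0.778  1.904]
shift [ 0.1023  0.0186 -0.0043] turn [-0.54 -0.4   0.48]
```

```bash
python3 -m handwheel '0.03 0.019 -0.004 -0.5 0 0.4 0;0.03 0 0 0 0 0 0;0.03 0 0 0 0 0 0;0.012 0 0 0 0 0 0;0 0 0 0 0 0 0;0 0 0 0 0 0 0;0 0 0 0 0 0 0;0 0 0 0 0 0 0'
python3 park.py '[.4969,-.0341,.0457]' 108.4 .087 .0 -1
python3 -m handwheel '0.006 0 0 0 0 0 0;0.006 0 0 0 0 0 0;0.003 0 0 0 0 0 0;0.002 0 0 0 0 0 0;0 0 0 0 0 0 0;0 0 0 0 0 0 0;0 0 0 0 0 0 0;0 0 0 0 0 0 0'
```

```text
t: 33.85
ee_pos: [0.483, 0.0103, 0.1226]
tool_rot: [-3.139, 0.779, 1.896]
contact_force: [0.5, -0.8, -0.2]
width: 0.0338
gripper_force: 40.0
target [0.4775 0.0243 0.1072]
t 33.85 at [0.483  0.0103 0.1226] rpy [-3.139  0.779  1.896]
shift [ 0.0215 -0.0008  0.0004] turn [ 0.05 -0.35  0.17]
t: 34.85
ee_pos: [0.4789, 0.0221, 0.1103]
tool_rot: [-3.139, 0.779, 1.897]
contact_force: [-0.2, 0.1, 0.3]
width: 0.0343
gripper_force: 40.0
```

```bash
python3 -m handwheel '0.002 0 0 0 0 0 0;0 0 0 0 0 0 0;0.002 0 0 0 0 0 0;0 0 0 0 0 0 0;0.001 0 0 0 0 0 0;0 0 0 0 0 0 0;0 0 0 0 0 0 0;0 0 0 0 0 0 0'
```

```text
t: 35.85
ee_pos: [0.4778, 0.0255, 0.1067]
tool_rot: [-3.138, 0.779, 1.898]
contact_force: [0.3, -0.4, -1.4]
width: 0.0341
gripper_force: 40.0
```

```bash
python3 -m handwheel '0.001 0 0 0 0 0 0;0 0 0 0 0 0 0;0.001 0 0 0 0 0 0;0 0 0 0 0 0 0;0.001 0 0 0 0 0 0;0 0 0 0 0 0 0;0 0 0 0 0 0 0;0 0 0 0 0 0 0'
```

```text
t: 36.85
ee_pos: [0.4771, 0.0276, 0.1046]
tool_rot: [-3.138, 0.779, 1.898]
contact_force: [0.3, -0.2, -1.0]
width: 0.0337
gripper_force: 40.0
```

```bash
python3 rest.py | tail -1; python3 -m handwheel '0.001 0 0 0 0 0 0;0 0 0 0 0 0 0;0.001 0 0 0 0 0 0;0 0 0 0 0 0 0;0.001 0 0 0 0 0 0;0 0 0 0 0 0 0;0 0 0 0 0 0 0;0 0 0 0 0 0 0'; python3 - <<'E'
from h import *
T=snap("top");S=snap("side")
u=lambda c,u0,v0:cv2.resize(np.ascontiguousarray(c["frame"][v0:v0+60,u0:u0+66,::-1]),None,fx=6,fy=6,interpolation=cv2.INTER_CUBIC)
cv2.imwrite("pics/c10.png",np.hstack([u(T,225,170),u(S,220,165)]))
E
```

```text
now (array([465.5,  -3.8]), array([112. ,  91.6]), 20.35, np.int32(13779))
t: 37.9
ee_pos: [0.4764, 0.0296, 0.1024]
tool_rot: [-3.138, 0.779, 1.898]
contact_force: [-0.0, 0.0, -1.3]
width: 0.0337
gripper_force: 40.0
```

View pics/c10.png

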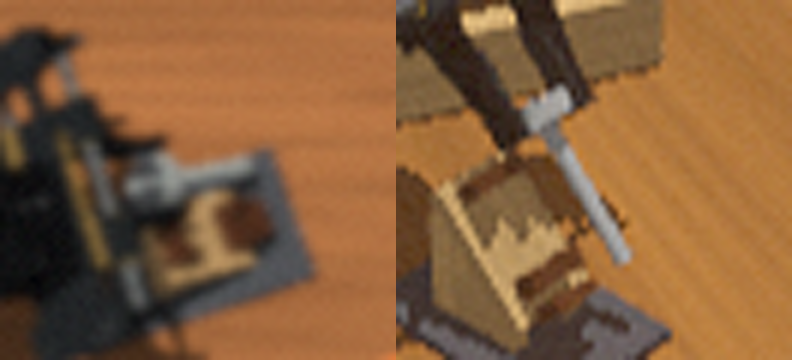

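The picture shows the rest was knocked aside towards -x (board now at (210,235) in the top half), so the bit hangs beside it. I'll back off and measure the rest again.

```bash
python3 -m handwheel '-0.05 0 -0.02 0 0 0 0;-0.05 0 -0.04 0 0 0 0;-0.05 0.05 -0.04 0 0 0 0;-0.05 0.05 -0.04 0 0 0 0;0 0.03 -0.02 0 0 0 0;0 0 0 0 0 0 0;0 0 0 0 0 0 0;0 0 0 0 0 0 0'; python3 rest.py; python3 - <<'E'
from h import *
T=snap("top");S=snap("side");pickle.dump(dict(top=T,side=S),open("d4.pkl","wb"))
E
```

```text
t: 39.0
ee_pos: [0.5858, 0.0383, 0.3252]
tool_rot: [-3.137, 0.78, 1.899]
contact_force: [-0.7, -0.0, -1.7]
width: 0.0338
gripper_force: 40.0
d1.pkl (array([486.8,  -6.7]), array([ 85. , 123.6]), 18.62, np.int32(20317))
d3.pkl (array([486.8,  -6.5]), array([ 85.1, 124.2]), 18.7, np.int32(20277))
now (array([447.7,   6.9]), array([ 85.9, 123.9]), 20.46, np.int32(17885))
```

```bash
python3 park.py '[.4587,-.0203,.0457]' 110.2 .087 .03 -1
```

```text
target [0.4448 0.0175 0.1284]
t 39.15 at [0.5862 0.0385 0.3256] rpy [-3.138  0.78   1.898]
shift [ 0.1568 -0.1402  0.1228] turn [-1.25 -0.34 -1.04]
```

```bash
python3 -m handwheel '0 -0.035 0.02 -1.2 -0.3 -1 0;0 -0.035 0.05 0 0 0 0;0.04 -0.035 0.05 0 0 0 0;0.05 -0.03 0 0 0 0 0;0.04 0 0 0 0 0 0;0 0 0 0 0 0 0;0 0 0 0 0 0 0;0 0 0 0 0 0 0'
python3 park.py '[.4587,-.0203,.0457]' 110.2 .087 .012 -1
```

```text
t: 40.15
ee_pos: [0.4616, 0.0021, 0.1589]
tool_rot: [3.139, 0.785, 1.919]
contact_force: [-0.8, 0.4, -1.3]
width: 0.0339
gripper_force: 40.0
target [0.4404 0.0295 0.1157]
t 40.15 at [0.4616 0.0021 0.1589] rpy [3.139 0.785 1.919]
shift [ 0.0539 -0.0106  0.0073] turn [-0.03 -0.05 -0.16]
```

```bash
python3 -m handwheel '0.02 -0.0106 0.004 0 0 0 0;0.02 0 0.003 0 0 0 0;0.014 0 0 0 0 0 0;0 0 0 0 0 0 0;0.004 0 0 0 0 0 0;0 0 0 0 0 0 0;0.003 0 0 0 0 0 0;0 0 0 0 0 0 0'
python3 park.py '[.4587,-.0203,.0457]' 110.2 .087 .0 -1
```

```text
t: 41.15
ee_pos: [0.438, 0.0345, 0.1104]
tool_rot: [3.141, 0.785, 1.922]
contact_force: [-1.2, -1.9, 2.0]
width: 0.034
gripper_force: 40.0
target [0.4375 0.0374 0.1072]
t 41.15 at [0.438  0.0345 0.1104] rpy [3.141 0.785 1.922]
shift [0.0043 0.0005 0.0002] turn [-0.05  0.   -0.07]
```

```bash
python3 -m handwheel '0.002 0 0 0 0 0 0;0 0 0 0 0 0 0;0.001 0 0 0 0 0 0;0 0 0 0 0 0 0;0.001 0 0 0 0 0 0;0 0 0 0 0 0 0;0 0 0 0 0 0 0;0 0 0 0 0 0 0'
```

```text
t: 42.15
ee_pos: [0.4372, 0.0368, 0.1079]
tool_rot: [3.141, 0.786, 1.921]
contact_force: [0.5, -3.5, 6.2]
width: 0.0338
gripper_force: 40.0
```

```bash
python3 -m handwheel '0 0 0.003 0 0 0 0;0 0 0.003 0 0 0 0;0 0 0.002 0 0 0 0;0 0 0.001 0 0 0 0;0 0 0.001 0 0 0 0;0 0 0 0 0 0 0;0 0 0 0 0 0 0;0 0 0 0 0 0 0'
```

```text
t: 43.15
ee_pos: [0.4398, 0.0302, 0.1016]
tool_rot: [3.14, 0.788, 1.92]
contact_force: [-1.8, -4.1, 10.9]
width: 0.0339
gripper_force: 40.0
```

```bash
python3 -m handwheel '-0.0005 0 0.001 0 0 0 0;0 0 0 0 0 0 0;0 0 0.001 0 0 0 0;0 0 0 0 0 0 0;0 0 0.0005 0 0 0 0;0 0 0 0 0 0 0;0 0 0 0 0 0 0;0 0 0 0 0 0 0'
python3 park.py '[.4587,-.0203,.0457]' 110.2 .077 .0 -1
```

```text
t: 44.15
ee_pos: [0.4405, 0.0283, 0.1002]
tool_rot: [3.14, 0.788, 1.92]
contact_force: [-3.5, -2.2, 12.7]
width: 0.0338
gripper_force: 40.0
target [0.4399 0.0308 0.1001]
t 44.15 at [0.4405 0.0283 0.1002] rpy [3.14  0.788 1.92 ]
shift [ 0.0018  0.0003 -0.0018] turn [-0.04  0.12 -0.12]
```

```bash
python3 -m handwheel '0 0 0 0 0 0 0.6;0 0 0 0 0 0 0.6;0 0 0 0 0 0 0.6;0 0 -0.02 0 0 0 0.6;0 0 -0.04 0 0 0 0.6;-0.06 0 -0.04 0 0 0 0.6;-0.06 0 0 0 0 0 0.5;0 0 0 0 0 0 0.5'
python3 -m handwheel '0 0 0 0 10 0 0.4;0 0 0 0 10 0 0.4;0 0 0 0 10 0 0.4;0 0 0 0 10 0 0.4;0 0 0 0 10 0 0.4;0 0 0 0 10 0 0.4;0 0 0 0 10 0 0.4;0 0 0 0 10 0 0.4'
python3 -m handwheel '0 0 0 0 10 0 0.4;-0.05 0 0 0 0 0 0.4;-0.04 0 0 0 0 0 0.4;0 0 0 0 0 0 0.4;0 0 0 0 0 0 0.4;0 0 0 0 0 0 0.4;0 0 0 0 0 0 0.4;0 0 0 0 0 0 0.4'
python3 park.py '[.4587,-.0203,.0457]' 110.2 .046 -0.012 1; python3 rest.py|tail -1
```

```text
t: 45.15
ee_pos: [0.4453, 0.0167, 0.2489]
tool_rot: [3.132, 0.785, 1.912]
contact_force: [-0.7, 0.5, -1.3]
width: 0.0449
gripper_force: 0.0
t: 46.15
ee_pos: [0.4447, 0.0189, 0.2455]
tool_rot: [3.14, -0.619, 1.925]
contact_force: [0.1, -0.3, -0.2]
width: 0.0351
gripper_force: 0.0
t: 47.15
ee_pos: [0.4663, -0.042, 0.1816]
tool_rot: [3.14, -0.786, 1.924]
contact_force: [0.2, 0.7, -0.8]
width: 0.035
gripper_force: 0.0
target [0.4445 0.0182 0.0697]
t 47.15 at [ 0.4663 -0.042   0.1816] rpy [ 3.14  -0.786  1.924]
shift [-0.0339  0.0002  0.1243] turn [ 0.05 -0.03  0.02]
now (array([447.8,   5.9]), array([ 85.4, 125.3]), 20.09, np.int32(24268))
```

```bash
python3 -m handwheel '-0.034 0 0.02 0 0 0 0.4;0 0 0.04 0 0 0 0.4;0 0 0.04 0 0 0 0.4;0 0 0.02 0 0 0 0.4;0 0 0.004 0 0 0 0.4;0 0 0 0 0 0 0.4;0 0 0 0 0 0 0;0 0 0 0 0 0 0' 50
python3 -m handwheel '0 0 0 0 0 0 0;0 0 0 0 0 0 0;0 0 0 0 0 0 0;0 0 -0.01 0 0 0 0;0 0 -0.03 0 0 0 0;0 0 -0.04 0 0 0 0;0 0 -0.04 0 -9 0 0;0 0 -0.02 0 -9 0 0'
python3 -m handwheel '0 0 0 0 -9 0 0;0 0 0 0 -9 8.4 0;0 0 0 0 -9 8.4 0;0 0 0 0 0 8.4 0;0.05 0 0 0 0 0 0;0.05 0 0 0 0 0 0;0 0 0 0 0 0 0;0 0 0 0 0 0 0'
cat > slot.py <<'E'
from h import *; from mats import *; import sys
A=np.radians(85.1);cy=np.array([-np.sin(A),np.cos(A)])
y,z=map(float,sys.argv[1:3]); p=np.array([.4733,.2592])+cy*(y-.027)
print(p.round(4)); go([*p,z],down(A))
E
python3 slot.py -.081 .07
```

```text
t: 48.2
ee_pos: [0.4448, 0.017, 0.0698]
tool_rot: [3.14, -0.786, 1.923]
contact_force: [-0.3, -0.6, -0.6]
width: 0.0216
gripper_force: 0.0
t: 49.2
ee_pos: [0.4789, -0.0761, 0.1719]
tool_rot: [3.14, -0.466, 1.92]
contact_force: [0.5, 0.7, -1.0]
width: 0.0086
gripper_force: 50.0
t: 50.2
ee_pos: [0.4823, 0.026, 0.1733]
tool_rot: [-3.093, -0.027, 1.523]
contact_force: [-0.1, -0.1, -1.0]
width: 0.008
gripper_force: 50.0
[0.5809 0.25  ]
t 50.2 at [0.4823 0.026  0.1733] rpy [-3.093 -0.027  1.523]
shift [0.2256 0.093  0.1049] turn [-2.84 -1.47  2.2 ]
```

```bash
python3 -m handwheel '0 0 0 -2.8 -1.5 2.2 0;0.06 0.02 0 0 0 0 0;0.06 0.03 0 0 0 0 0;0.06 0.029 0 0 0 0 0;0.05 0 0.03 0 0 0 0;0 0 0.05 0 0 0 0;0 0 0.02 0 0 0 0;0 0 0 0 0 0 0'
python3 slot.py -.081 .018
```

```text
t: 51.2
ee_pos: [0.5757, 0.2386, 0.0721]
tool_rot: [-3.139, 0.002, 1.483]
contact_force: [-0.3, -0.5, -0.4]
width: 0.0086
gripper_force: 50.0
[0.5809 0.25  ]
t 51.2 at [0.5757 0.2386 0.0721] rpy [-3.139e+00  2.000e-03  1.483e+00]
shift [0.0119 0.0043 0.0541] turn [-0.15  0.11 -0.13]
```

```bash
python3 -m handwheel '0.012 0.0043 0 0 0 0 0;0 0 0 0 0 0 0;0 0 0.02 0 0 0 0;0 0 0.02 0 0 0 0;0 0 0.01 0 0 0 0;0 0 0.004 0 0 0 0;0 0 0 0 0 0 0;0 0 0 0 0 0 0'
python3 slot.py -.081 .012
```

```text
t: 52.2
ee_pos: [0.5815, 0.2527, 0.0197]
tool_rot: [3.141, -0.001, 1.485]
contact_force: [-1.0, 0.5, -0.7]
width: 0.0086
gripper_force: 50.0
[0.5809 0.25  ]
t 52.2 at [0.5815 0.2527 0.0197] rpy [ 3.141e+00 -1.000e-03  1.485e+00]
shift [-0.0028 -0.0004  0.0077] turn [ 0.02 -0.03  0.01]
```

```bash
python3 -m handwheel '0 0 0.001 0 0 0 0;0 0 0 0 0 0 0;0 0 0.001 0 0 0 0;0 0 0 0 0 0 0;0 0 0 0 0 0 0;0 0 0 0 0 0 0;0 0 0 0 0 0 0;0 0 0 0 0 0 0'
python3 slot.py -.081 .012
```

```text
t: 53.2
ee_pos: [0.5811, 0.2526, 0.0171]
tool_rot: [-3.141, -0.0, 1.485]
contact_force: [0.3, 0.0, -1.1]
width: 0.0084
gripper_force: 50.0
[0.5809 0.25  ]
t 53.2 at [0.5811 0.2526 0.0171] rpy [-3.141 -0.     1.485]
shift [-0.0026 -0.      0.0051] turn [-0.03 -0.01  0.01]
```

```bash
python3 -m handwheel '-0.0015 0 0.001 0 0 0 0;0 0 0 0 0 0 0;0 0 0.001 0 0 0 0;0 0 0 0 0 0 0;0 0 0.001 0 0 0 0;0 0 0 0 0 0 0;0 0 0 0 0 0 0;0 0 0 0 0 0 0'
```

```text
t: 54.2
ee_pos: [0.581, 0.2511, 0.0141]
tool_rot: [-3.141, -0.0, 1.485]
contact_force: [0.3, 0.5, -1.1]
width: 0.0087
gripper_force: 50.0
```

```bash
python3 -m handwheel '0 0 0.001 0 0 0 0;0 0 0 0 0 0 0;0 0 0.001 0 0 0 0;0 0 0 0 0 0 0;0 0 0 0 0 0 0;0 0 0 0 0 0 0;0 0 0 0 0 0 0;0 0 0 0 0 0 0'
```

```text
t: 55.2
ee_pos: [0.581, 0.2511, 0.0127]
tool_rot: [-3.141, -0.0, 1.485]
contact_force: [-2.8, -2.2, 5.5]
width: 0.0085
gripper_force: 50.0
```

```bash
python3 -m handwheel '0 0 0 0 0 0 0.3;0 0 0 0 0 0 0.3;0 0 0 0 0 0 0.3;0 0 -0.02 0 0 0 0.3;0 0 -0.06 0 0 0 0.3;0 0 -0.06 0 0 0 0.4;0 0 -0.06 0 0 0 0.5;-0.06 0 -0.02 0 0 0 0.6' 40
python3 -m handwheel '-0.06 -0.01 0 0 0 0 0.55;-0.06 -0.01 0 0 0 0 0.55;-0.06 -0.01 0 0 0 0 0.55;-0.06 -0.01 0 0 0 0 0.55;-0.06 -0.01 0 0 0 0 0.55;-0.06 -0.01 0 0 0 0 0.55;-0.05 0 0 0 0 -8.4 0.55;-0.05 0 0 0 0 -8.4 0.55'
python3 -m handwheel '0 0 0 0 0 -8.3 0.55;0 0 0 0 0 0 0.55;0 0 0 0 0 0 0.55;0 0 0 0 0 0 0.55;0 0 0 0 0 0 0.55;0 0 0 0 0 0 0.55;0 0 0 0 0 0 0.55;0 0 0 0 0 0 0.55'
cat > d.py <<'E'
from h import *;from mats import *;import sys
go(eval(sys.argv[1]),down(np.radians(float(sys.argv[2]))))
E
python3 d.py '[.5362,-.3202,.092]' 110.2
python3 - <<'E'
from h import *
T=snap("top");S=snap("side");pickle.dump(dict(top=T,side=S),open("d5.pkl","wb"))
d3=pickle.load(open("d3.pkl","rb"))["top"]
# steel pixels in the case
for nm,c in(("d3",d3),("now",T)):
    u,v,w,h=155,155,80,85
    f=cv2.resize(np.ascontiguousarray(c["frame"][v:v+h,u:u+w]),None,fx=5,fy=5,interpolation=cv2.INTER_CUBIC)
    m=((f[:,:,2].astype(int)-f[:,:,0]>0)).astype(np.uint8); m=cv2.morphologyEx(m,cv2.MORPH_OPEN,np.ones((5,5)))
    n,l,st,ce=cv2.connectedComponentsWithStats(m)
    for i in range(1,n):
        if st[i,4]>300: print(nm,st[i],cv2.minAreaRect(cv2.findNonZero((l==i).astype(np.uint8))))
E
python3 rest.py|tail -1
```

```text
t: 56.2
ee_pos: [0.5764, 0.1973, 0.2379]
tool_rot: [3.136, -0.006, 1.494]
contact_force: [1.7, -1.3, -0.0]
width: 0.0464
gripper_force: 0.0
t: 57.2
ee_pos: [0.484, -0.263, 0.2338]
tool_rot: [3.14, 0.001, 1.783]
contact_force: [0.7, 0.5, 0.1]
width: 0.0481
gripper_force: 0.0
t: 58.2
ee_pos: [0.4844, -0.2613, 0.2318]
tool_rot: [-3.141, -0.0, 1.923]
contact_force: [-0.1, 0.3, -0.6]
width: 0.048
gripper_force: 0.0
t 58.2 at [ 0.4844 -0.2613  0.2318] rpy [-3.141 -0.     1.923]
shift [-0.0732  0.0284  0.1397] turn [-0.03 -0.02  0.01]
now (array([447.6,   6.5]), array([ 85.2, 123.7]), 19.81, np.int32(21388))
```

```bash
python3 -m handwheel '-0.04 0.014 0 0 0 0.4 0.55;-0.0333 0.0145 0.02 0 0 0 0.55;0 0 0.05 0 0 0 0.55;0 0 0.05 0 0 0 0.55;0 0 0.02 0 0 0 0.55;0 0 0 0 0 0 0.55;0 0 0 0 0 0 0;0 0 0 0 0 0 0' 40
python3 d.py '[.5362,-.3202,.092]' 110.2
python3 -m handwheel '0 0 0 0 0 0 0;0 0 0 0 0 0 0;0 0 0 0 0 0 0;0 0 0 0 0 0 0;0 0 -0.04 0 0 0 0;0 0 -0.06 0 0 0 0;0 0 -0.06 0 0 0 0;0.04 0 0 0 0 0 0'
python3 -m handwheel '0.04 0 0 0 -9 0 0;0.04 0 0 0 -9 0 0;0.04 0 0 0 -9 0 0;0.04 -0.02 0 0 -9 0 0;0.04 -0.02 0 0 -9 0 0;0.02 0 0 0 0 0 0;0 0 0 0 0 0 0;0 0 0 0 0 0 0'
python3 park.py '[.4583,-.0208,.0457]' 109.6 .087 .03 -1; python3 rest.py|tail -1
python3 - <<'E'
from h import *
d3=pickle.load(open("d3.pkl","rb"))["top"];d5=pickle.load(open("d5.pkl","rb"))["top"]
for nm,c in(("d3",d3),("d5",d5)):
    u,v,w,h=180,155,32,85
    f=cv2.resize(np.ascontiguousarray(c["frame"][v:v+h,u:u+w]),None,fx=5,fy=5,interpolation=cv2.INTER_CUBIC)
    hs=cv2.cvtColor(f,cv2.COLOR_RGB2HSV); m=((hs[:,:,1]<60)&(hs[:,:,2]>110)).astype(np.uint8); m=cv2.morphologyEx(m,cv2.MORPH_OPEN,np.ones((5,5)))
    n,l,st,ce=cv2.connectedComponentsWithStats(m)
    for i in range(1,n):
        if st[i,4]>100: print(nm,st[i])
E
```

```text
t: 59.35
ee_pos: [0.5373, -0.321, 0.0939]
tool_rot: [3.14, 0.002, 1.917]
contact_force: [0.6, 0.2, 0.3]
width: 0.0352
gripper_force: 0.0
t 59.35 at [ 0.5373 -0.321   0.0939] rpy [3.140e+00 2.000e-03 1.917e+00]
shift [ 0.0012 -0.0008  0.0019] turn [ 0.1   0.12 -0.39]
t: 60.35
ee_pos: [0.5245, -0.286, 0.2574]
tool_rot: [3.136, 0.007, 1.913]
contact_force: [-0.3, 1.1, -2.6]
width: 0.0286
gripper_force: 40.0
t: 61.35
ee_pos: [0.42, -0.1106, 0.1798]
tool_rot: [-3.139, 0.77, 1.916]
contact_force: [-0.6, -0.8, -1.4]
width: 0.0293
gripper_force: 40.0
target [0.4448 0.0172 0.1284]
t 61.35 at [ 0.42   -0.1106  0.1798] rpy [-3.139  0.77   1.916]
shift [ 0.116   0.0664 -0.0412] turn [-0.07 -0.88  0.11]
now (array([ 434.9, -116. ]), array([37.8, 26. ]), 21.95, np.int32(2949))
d3 [  10  216  120   36 2025]
d5 [  22   73  125   43 2446]
d5 [  10  217  120   35 2020]
```

```bash
python3 -m handwheel '0 0.03 -0.02 0 -0.9 0 0;0.03 0.036 -0.021 0 0 0 0;0.04 0 0 0 0 0 0;0.046 0 0 0 0 0 0;0.01 0 0 0 0 0 0;0 0 0 0 0 0 0;0 0 0 0 0 0 0;0 0 0 0 0 0 0'
python3 park.py '[.4583,-.0208,.0457]' 109.6 .087 .005 -1
```

```text
t: 62.4
ee_pos: [0.4422, 0.0223, 0.1197]
tool_rot: [-3.139, 0.786, 1.915]
contact_force: [-0.8, -0.8, 0.2]
width: 0.0285
gripper_force: 40.0
target [0.4388 0.0338 0.1108]
t 62.4 at [0.4422 0.0223 0.1197] rpy [-3.139  0.786  1.915]
shift [ 0.0148  0.0007 -0.0021] turn [-0.06  0.06  0.07]
```

```bash
python3 -m handwheel '0.006 0.0007 0 0 0 0 0;0.005 0 0 0 0 0 0;0.002 0 0 0 0 0 0;0 0 0 0 0 0 0;0.001 0 0 0 0 0 0;0 0 0 0 0 0 0;0 0 0 0 0 0 0;0 0 0 0 0 0 0'
```

```text
t: 63.4
ee_pos: [0.4389, 0.0324, 0.109]
tool_rot: [-3.137, 0.786, 1.918]
contact_force: [-1.1, -2.6, 3.6]
width: 0.0289
gripper_force: 40.0
```

```bash
python3 -m handwheel '0.002 0 0 0 0 0 0;0 0 0 0 0 0 0;0.001 0 0 0 0 0 0;0 0 0 0 0 0 0;0.001 0 0 0 0 0 0;0 0 0 0 0 0 0;0 0 0 0 0 0 0;0 0 0 0 0 0 0'
```

```text
t: 64.4
ee_pos: [0.4382, 0.0347, 0.1066]
tool_rot: [-3.137, 0.788, 1.917]
contact_force: [0.5, -2.9, 6.2]
width: 0.0287
gripper_force: 40.0
```

```bash
python3 -m handwheel '-0.001 0 0.003 0 0 0 0;0 0 0.003 0 0 0 0;0 0 0.002 0 0 0 0;0 0 0.001 0 0 0 0;0 0 0.001 0 0 0 0;0 0 0 0 0 0 0;0 0 0 0 0 0 0;0 0 0 0 0 0 0'
python3 park.py '[.4583,-.0208,.0457]' 109.6 .0752 .002 -1
```

```text
t: 65.4
ee_pos: [0.4409, 0.0274, 0.1007]
tool_rot: [-3.138, 0.788, 1.916]
contact_force: [-1.7, -3.6, 11.2]
width: 0.0288
gripper_force: 40.0
target [0.4409 0.028  0.1003]
t 65.4 at [0.4409 0.0274 0.1007] rpy [-3.138  0.788  1.916]
shift [ 0.0007  0.0002 -0.    ] turn [-0.07  0.16  0.14]
```

```bash
python3 -m handwheel '0 0 0.001 0 0 0 0;0 0 0.0005 0 0 0 0;0 0 0 0 0 0 0.5;0 0 0 0 0 0 0.5;0 0 0 0 0 0 0.5;0 0 -0.02 0 0 0 0.5;0 0 -0.04 0 0 0 0.5;-0.06 0 -0.04 0 0 0 0.5'
python3 -m handwheel '-0.06 0 0 0 0 0 0.4;0 0 0 0 10 0 0.4;0 0 0 0 10 0 0.4;0 0 0 0 10 0 0.4;0 0 0 0 10 0 0.4;0 0 0 0 10 0 0.4;0 0 0 0 10 0 0.4;0 0 0 0 10 0 0.4'
python3 -m handwheel '0 0 0 0 10 0 0.4;0 0 0 0 10 0 0.4;-0.05 0 0 0 0 0 0.4;-0.04 0 0 0 0 0 0.4;0 0 0 0 0 0 0.4;0 0 0 0 0 0 0.4;0 0 0 0 0 0 0.4;0 0 0 0 0 0 0.4'
python3 park.py '[.4583,-.0208,.0457]' 109.6 .046 -0.012 1; python3 rest.py|tail -1
```

```text
t: 66.4
ee_pos: [0.4299, 0.0588, 0.2023]
tool_rot: [-3.131, 0.784, 1.928]
contact_force: [1.5, -0.7, 0.6]
width: 0.0433
gripper_force: 0.0
t: 67.4
ee_pos: [0.4463, 0.0168, 0.247]
tool_rot: [3.14, -0.441, 1.918]
contact_force: [-0.5, 0.2, -0.5]
width: 0.035
gripper_force: 0.0
t: 68.4
ee_pos: [0.4669, -0.0436, 0.1822]
tool_rot: [-3.139, -0.784, 1.914]
contact_force: [0.1, 0.4, 0.2]
width: 0.0349
gripper_force: 0.0
target [0.4445 0.0178 0.0697]
t 68.4 at [ 0.4669 -0.0436  0.1822] rpy [-3.139 -0.784  1.914]
shift [-0.0331 -0.      0.1258] turn [-0.2   0.08  0.05]
now (array([447.8,   6.1]), array([ 85.2, 124.9]), 19.93, np.int32(23802))
```

```bash
python3 -m handwheel '-0.033 0 0.02 0 0 0 0.4;0 0 0.04 0 0 0 0.4;0 0 0.04 0 0 0 0.4;0 0 0.02 0 0 0 0.4;0 0 0.0055 0 0 0 0.4;0 0 0 0 0 0 0.4;0 0 0 0 0 0 0;0 0 0 0 0 0 0' 50
python3 -m handwheel '0 0 0 0 0 0 0;0 0 0 0 0 0 0;0 0 0 0 0 0 0;0 0 -0.01 0 0 0 0;0 0 -0.03 0 0 0 0;0 0 -0.04 0 0 0 0;0 0 -0.04 0 -9 0 0;0 0 -0.02 0 -9 0 0'
python3 -m handwheel '0 0 0 0 -9 0 0;0 0 0 0 -9 0 0;0 0 0 0 -9 0 0;0 0 0 0 0 8.2 0;0 0 0 0 0 8.2 0;0 0 0 0 0 8.2 0;0.05 0.02 0 0 0 0 0;0.05 0.02 0 0 0 0 0'
python3 slot.py -.027 .07
```

```text
t: 69.45
ee_pos: [0.4449, 0.0164, 0.0694]
tool_rot: [-3.138, -0.784, 1.911]
contact_force: [0.0, 0.3, 0.1]
width: 0.0221
gripper_force: 0.0
t: 70.45
ee_pos: [0.4785, -0.0767, 0.1717]
tool_rot: [-3.139, -0.464, 1.91]
contact_force: [-0.7, 1.2, -1.4]
width: 0.0085
gripper_force: 50.0
t: 71.45
ee_pos: [0.5262, 0.0228, 0.1705]
tool_rot: [-3.139, 0.002, 1.483]
contact_force: [1.1, 0.5, -1.1]
width: 0.0083
gripper_force: 50.0
[0.5271 0.2546]
t 71.45 at [0.5262 0.0228 0.1705] rpy [-3.139e+00  2.000e-03  1.483e+00]
shift [ 0.2311 -0.0193  0.1001] turn [-0.13  0.12 -0.15]
```

```bash
python3 -m handwheel '0.06 -0.01 0 0 0 0 0;0.06 -0.009 0 0 0 0 0;0.05 0 0 0 0 0 0;0.04 0 0.03 0 0 0 0;0 0 0.05 0 0 0 0;0 0 0.02 0 0 0 0;0 0 0 0 0 0 0;0 0 0 0 0 0 0'
python3 slot.py -.027 .015
```

```text
t: 72.45
ee_pos: [0.5252, 0.2333, 0.0709]
tool_rot: [-3.14, 0.001, 1.485]
contact_force: [-0.0, 0.0, 0.5]
width: 0.0083
gripper_force: 50.0
[0.5271 0.2546]
t 72.45 at [0.5252 0.2333 0.0709] rpy [-3.140e+00  1.000e-03  1.485e+00]
shift [0.0215 0.0002 0.0558] turn [-0.08  0.07 -0.03]
```

```bash
python3 -m handwheel '0.0215 -0.0004 0 0 0 0 0;0 0 0 0 0 0 0;0 0 0.02 0 0 0 0;0 0 0.02 0 0 0 0;0 0 0.01 0 0 0 0;0 0 0.005 0 0 0 0;0 0 0 0 0 0 0;0 0 0 0 0 0 0'
python3 slot.py -.027 .012
```

```text
t: 73.45
ee_pos: [0.5258, 0.2547, 0.0148]
tool_rot: [-3.139, 0.002, 1.485]
contact_force: [0.6, -0.1, -0.9]
width: 0.0082
gripper_force: 50.0
[0.5271 0.2546]
t 73.45 at [0.5258 0.2547 0.0148] rpy [-3.139e+00  2.000e-03  1.485e+00]
shift [-0.      0.0013  0.0028] turn [-0.14  0.09  0.  ]
```

```bash
python3 -m handwheel '0 0 0.001 0 0 0 0;0 0 0 0 0 0 0;0 0 0.001 0 0 0 0;0 0 0 0 0 0 0;0 0 0.001 0 0 0 0;0 0 0 0 0 0 0;0 0 0 0 0 0 0;0 0 0 0 0 0 0'
```

```text
t: 74.45
ee_pos: [0.5265, 0.2547, 0.012]
tool_rot: [-3.14, 0.001, 1.485]
contact_force: [2.6, 0.1, 5.0]
width: 0.0082
gripper_force: 50.0
```

```bash
python3 -m handwheel '0 0 0 0 0 0 0.3;0 0 0 0 0 0 0.3;0 0 0 0 0 0 0.3;0 0 -0.02 0 0 0 0.3;0 0 -0.06 0 0 0 0.3;0 0 -0.06 0 0 0 0.4;0 0 -0.06 0 0 0 0.45;-0.06 0 -0.02 0 0 0 0.45' 40
python3 -m handwheel '-0.06 0.01 0 0 0 0 0.45;-0.06 0.01 0 0 0 0 0.45;-0.06 0.01 0 0 0 0 0.45;-0.06 0.01 0 0 0 0 0.45;-0.06 0.01 0 0 0 0 0.45;-0.06 0.02 0 0 0 0 0.45;-0.05 0.02 0 0 0 -8.2 0.45;-0.05 0.02 0 0 0 -8.2 0.45'
python3 -m handwheel '0 0 0 0 0 -8.2 0.45;0 0 0 0 0 0 0.45;0 0 0 0 0 0 0.45;0 0 0 0 0 0 0.45;0 0 0 0 0 0 0.45;0 0 0 0 0 0 0.45;0 0 0 0 0 0 0.45;0 0 0 0 0 0 0.45'
python3 d.py '[.6065,-.2995,.092]' 109.7
python3 - <<'E'
from h import *
T=snap("top");S=snap("side");pickle.dump(dict(top=T,side=S),open("d6.pkl","wb"))
u,v,w,h=180,155,32,85
f=cv2.resize(np.ascontiguousarray(T["frame"][v:v+h,u:u+w]),None,fx=5,fy=5,interpolation=cv2.INTER_CUBIC)
hs=cv2.cvtColor(f,cv2.COLOR_RGB2HSV); m=((hs[:,:,1]<60)&(hs[:,:,2]>110)).astype(np.uint8); m=cv2.morphologyEx(m,cv2.MORPH_OPEN,np.ones((5,5)))
n,l,st,ce=cv2.connectedComponentsWithStats(m)
for i in range(1,n):
    if st[i,4]>100: print(st[i])
E
python3 rest.py|tail -1
```

```text
t: 75.45
ee_pos: [0.5216, 0.2005, 0.2371]
tool_rot: [3.138, -0.003, 1.493]
contact_force: [1.2, -0.9, -1.0]
width: 0.0385
gripper_force: 0.0
t: 76.45
ee_pos: [0.5987, -0.2702, 0.2339]
tool_rot: [-3.14, 0.002, 1.776]
contact_force: [1.2, 0.6, -0.1]
width: 0.0393
gripper_force: 0.0
t: 77.45
ee_pos: [0.5985, -0.2684, 0.2318]
tool_rot: [-3.138, 0.001, 1.915]
contact_force: [-0.4, -0.2, -0.4]
width: 0.0388
gripper_force: 0.0
t 77.45 at [ 0.5985 -0.2684  0.2318] rpy [-3.138e+00  1.000e-03  1.915e+00]
shift [-0.0319 -0.0025  0.1398] turn [-0.2   0.03 -0.  ]
[  22   73  125   43 2437]
[  15  143  123   40 2286]
[  10  217  120   35 2024]
now (array([447.5,   6.5]), array([ 85.2, 124.1]), 19.95, np.int32(21318))
```

```bash
python3 -m handwheel '-0.032 -0.0025 0 0 0 0 0.45;0 0 0.02 0 0 0 0.45;0 0 0.05 0 0 0 0.45;0 0 0.05 0 0 0 0.45;0 0 0.02 0 0 0 0.45;0 0 0 0 0 0 0.45;0 0 0 0 0 0 0;0 0 0 0 0 0 0' 40
python3 d.py '[.6065,-.2995,.092]' 109.7
python3 -m handwheel '0 0 0 0 0 0 0;0 0 0 0 0 0 0;0 0 0 0 0 0 0;0 0 0 0 0 0 0;0 0 -0.04 0 0 0 0;0 0 -0.06 0 0 0 0;0 0 -0.06 0 0 0 0;0.04 -0.03 0 0 0 0 0'
python3 -m handwheel '0.04 -0.02 0 0 -9 0 0;0.04 -0.02 0 0 -9 0 0;0.04 -0.02 0 0 -9 0 0;0.04 0 0 0 -9 0 0;0.04 0 0 0 -9 0 0;0.03 0 0 0 0 0 0;0 0 0 0 0 0 0;0 0 0 0 0 0 0'
python3 park.py '[.4583,-.0208,.0457]' 109.6 .087 .02 -1; python3 rest.py|tail -1
```

```text
t: 78.6
ee_pos: [0.6077, -0.3001, 0.0941]
tool_rot: [-3.141, 0.003, 1.915]
contact_force: [-0.1, 0.4, -0.6]
width: 0.0262
gripper_force: 0.0
t 78.6 at [ 0.6077 -0.3001  0.0941] rpy [-3.141e+00  3.000e-03  1.915e+00]
shift [ 0.001  -0.0009  0.0021] turn [-0.05  0.16 -0.  ]
t: 79.6
ee_pos: [0.5691, -0.2739, 0.2581]
tool_rot: [3.137, 0.008, 1.914]
contact_force: [0.0, 0.3, -0.7]
width: 0.0183
gripper_force: 40.0
t: 80.6
ee_pos: [0.4402, -0.1031, 0.175]
tool_rot: [-3.129, 0.755, 1.918]
contact_force: [0.6, -0.7, 0.1]
width: 0.0183
gripper_force: 40.0
target [0.4424 0.0238 0.1214]
t 80.6 at [ 0.4402 -0.1031  0.175 ] rpy [-3.129  0.755  1.918]
shift [ 0.1231  0.0448 -0.0427] turn [-0.5  -1.75  0.23]
now (array([495.6, -23.1]), array([19.7, 30. ]), 6.06, np.int32(2073))
```

```bash
python3 -m handwheel '0 0.022 -0.02 -0.5 -1.7 0.2 0;0.03 0.022 -0.02 0 0 0 0;0.04 0 0 0 0 0 0;0.04 0 0 0 0 0 0;0.01 0 0 0 0 0 0;0 0 0 0 0 0 0;0 0 0 0 0 0 0;0 0 0 0 0 0 0'
python3 park.py '[.4583,-.0208,.0457]' 109.6 .087 .002 -1
```

```text
t: 81.65
ee_pos: [0.4439, 0.0177, 0.119]
tool_rot: [3.141, 0.785, 1.912]
contact_force: [-0.6, -0.2, -0.3]
width: 0.0184
gripper_force: 40.0
target [0.4381 0.0358 0.1086]
t 81.65 at [0.4439 0.0177 0.119 ] rpy [3.141 0.785 1.912]
shift [ 0.0207  0.0007 -0.0061] turn [ 0.01 -0.03 -0.03]
```

```bash
python3 -m handwheel '0 0.0007 -0.006 0 0 0 0;0 0 0 0 0 0 0;0.008 0 0 0 0 0 0;0.005 0 0 0 0 0 0;0.003 0 0 0 0 0 0;0 0 0 0 0 0 0;0 0 0 0 0 0 0;0 0 0 0 0 0 0'
python3 -m handwheel '0.001 0 0 0 0 0 0;0 0 0 0 0 0 0;0.001 0 0 0 0 0 0;0 0 0 0 0 0 0;0.001 0 0 0 0 0 0;0 0 0 0 0 0 0;0 0 0 0 0 0 0;0 0 0 0 0 0 0'
```

```text
t: 82.65
ee_pos: [0.4388, 0.0333, 0.111]
tool_rot: [-3.14, 0.784, 1.915]
contact_force: [1.8, -1.0, -0.5]
width: 0.0187
gripper_force: 40.0
t: 83.65
ee_pos: [0.4383, 0.035, 0.1093]
tool_rot: [-3.14, 0.786, 1.914]
contact_force: [1.6, -3.5, 6.1]
width: 0.0187
gripper_force: 40.0
```

```bash
python3 -m handwheel '0.001 0 0 0 0 0 0;0 0 0 0 0 0 0;0.001 0 0 0 0 0 0;0 0 0 0 0 0 0;0.001 0 0 0 0 0 0;0 0 0 0 0 0 0;0 0 0 0 0 0 0;0 0 0 0 0 0 0'
python3 park.py '[.4583,-.0208,.0457]' 109.6 .0752 .002 -1
```

```text
t: 84.65
ee_pos: [0.4375, 0.0369, 0.1071]
tool_rot: [-3.14, 0.786, 1.915]
contact_force: [0.8, -3.5, 5.9]
width: 0.0185
gripper_force: 40.0
target [0.4409 0.028  0.1003]
t 84.65 at [0.4375 0.0369 0.1071] rpy [-3.14   0.786  1.915]
shift [-0.002   0.0002  0.0116] turn [-0.01  0.01  0.07]
```

```bash
python3 -m handwheel '-0.001 0 0.004 0 0 0 0;0 0 0.003 0 0 0 0;0 0 0.002 0 0 0 0;0 0 0.001 0 0 0 0;0 0 0.001 0 0 0 0;0 0 0 0 0 0 0;0 0 0 0 0 0 0;0 0 0 0 0 0 0'
python3 -m handwheel '0 0 0.001 0 0 0 0;0 0 0 0 0 0 0;0 0 0.001 0 0 0 0;0 0 0 0 0 0 0;0 0 0 0 0 0 0;0 0 0 0 0 0 0;0 0 0 0 0 0 0;0 0 0 0 0 0 0'
python3 park.py '[.4583,-.0208,.0457]' 109.6 .0752 .002 -1
```

```text
t: 85.65
ee_pos: [0.4404, 0.029, 0.1008]
tool_rot: [-3.141, 0.787, 1.914]
contact_force: [-1.2, -2.8, 12.2]
width: 0.0189
gripper_force: 40.0
t: 86.65
ee_pos: [0.441, 0.0276, 0.0995]
tool_rot: [-3.141, 0.787, 1.914]
contact_force: [-0.9, -2.1, 13.6]
width: 0.0181
gripper_force: 40.0
target [0.4409 0.028  0.1003]
t 86.65 at [0.441  0.0276 0.0995] rpy [-3.141  0.787  1.914]
shift [-0.0003  0.0001 -0.0008] turn [0.01 0.09 0.03]
```

```bash
python3 -m handwheel '0 0 0 0 0 0 0.4;0 0 0 0 0 0 0.4;0 0 0 0 0 0 0.4;0 0 -0.02 0 0 0 0.4;0 0 -0.04 0 0 0 0.4;-0.06 0 -0.04 0 0 0 0.4;-0.06 0 0 0 0 0 0.4;0 0 0 0 0 0 0.4'
python3 -m handwheel '0 0 0 0 10 0 0.4;0 0 0 0 10 0 0.4;0 0 0 0 10 0 0.4;0 0 0 0 10 0 0.4;0 0 0 0 10 0 0.4;0 0 0 0 10 0 0.4;0 0 0 0 10 0 0.4;0 0 0 0 10 0 0.4'
python3 -m handwheel '0 0 0 0 10 0 0.4;-0.05 0 0 0 0 0 0.4;-0.04 0 0 0 0 0 0.4;0 0 0 0 0 0 0.4;0 0 0 0 0 0 0.4;0 0 0 0 0 0 0.4;0 0 0 0 0 0 0.4;0 0 0 0 0 0 0.4'
python3 park.py '[.4583,-.0208,.0457]' 109.6 .046 -0.012 1; python3 rest.py|tail -1
```

```text
t: 87.65
ee_pos: [0.4459, 0.0157, 0.2483]
tool_rot: [3.134, 0.785, 1.905]
contact_force: [-0.9, 0.2, -0.2]
width: 0.0351
gripper_force: 0.0
t: 88.65
ee_pos: [0.4454, 0.018, 0.2451]
tool_rot: [3.141, -0.619, 1.916]
contact_force: [0.3, -0.8, -0.4]
width: 0.0352
gripper_force: 0.0
t: 89.65
ee_pos: [0.4664, -0.0431, 0.1812]
tool_rot: [-3.141, -0.786, 1.914]
contact_force: [0.3, 0.0, 0.6]
width: 0.0348
gripper_force: 0.0
target [0.4445 0.0178 0.0697]
t 89.65 at [ 0.4664 -0.0431  0.1812] rpy [-3.141 -0.786  1.914]
shift [-0.0331  0.      0.1246] turn [-0.09 -0.03  0.06]
now (array([447.9,   6. ]), array([ 85.4, 124.9]), 20.01, np.int32(21573))
```

```bash
python3 -m handwheel '-0.033 0 0.02 0 0 0 0.4;0 0 0.04 0 0 0 0.4;0 0 0.04 0 0 0 0.4;0 0 0.02 0 0 0 0.4;0 0 0.0045 0 0 0 0.4;0 0 0 0 0 0 0.4;0 0 0 0 0 0 0;0 0 0 0 0 0 0' 50
python3 -m handwheel '0 0 0 0 0 0 0;0 0 0 0 0 0 0;0 0 0 0 0 0 0;0 0 -0.01 0 0 0 0;0 0 -0.03 0 0 0 0;0 0 -0.04 0 0 0 0;0 0 -0.04 0 -9 0 0;0 0 -0.02 0 -9 0 0'
python3 -m handwheel '0 0 0 0 -9 0 0;0 0 0 0 -9 0 0;0 0 0 0 -9 0 0;0 0 0 0 0 8.2 0;0 0 0 0 0 8.2 0;0 0 0 0 0 8.2 0;0.05 -0.02 0 0 0 0 0;0.05 -0.02 0 0 0 0 0'
python3 slot.py .081 .07
```

```text
t: 90.7
ee_pos: [0.445, 0.0169, 0.0697]
tool_rot: [-3.141, -0.786, 1.913]
contact_force: [-0.7, 0.7, 1.2]
width: 0.022
gripper_force: 0.0
t: 91.7
ee_pos: [0.4784, -0.0764, 0.1719]
tool_rot: [3.141, -0.466, 1.911]
contact_force: [0.9, 1.2, -0.1]
width: 0.0086
gripper_force: 50.0
t: 92.7
ee_pos: [0.4454, 0.0303, 0.1709]
tool_rot: [-3.14, -0.0, 1.482]
contact_force: [0.3, 0.5, -0.7]
width: 0.0083
gripper_force: 50.0
[0.4195 0.2638]
t 92.7 at [0.4454 0.0303 0.1709] rpy [-3.14  -0.     1.482]
shift [ 0.2303 -0.0463  0.101 ] turn [-0.07 -0.02 -0.16]
```

```bash
python3 -m handwheel '0.06 -0.02 0 0 0 0 0;0.06 -0.02 0 0 0 0 0;0.06 -0.006 0 0 0 0 0;0.04 0 0.03 0 0 0 0;0 0 0.05 0 0 0 0;0 0 0.02 0 0 0 0;0 0 0 0 0 0 0;0 0 0 0 0 0 0'
python3 slot.py .081 .015
```

```text
t: 93.7
ee_pos: [0.4199, 0.2516, 0.0718]
tool_rot: [-3.141, -0.001, 1.484]
contact_force: [0.4, -0.5, -0.5]
width: 0.0083
gripper_force: 50.0
[0.4195 0.2638]
t 93.7 at [0.4199 0.2516 0.0718] rpy [-3.141e+00 -1.000e-03  1.484e+00]
shift [ 0.0121 -0.0015  0.0568] turn [-0.01 -0.07 -0.06]
```

```bash
python3 -m handwheel '0.012 -0.0015 0 0 0 0 0;0 0 0 0 0 0 0;0 0 0.02 0 0 0 0;0 0 0.02 0 0 0 0;0 0 0.01 0 0 0 0;0 0 0.005 0 0 0 0;0 0 0 0 0 0 0;0 0 0 0 0 0 0'
python3 slot.py .081 .012
```

```text
t: 94.7
ee_pos: [0.4189, 0.2637, 0.0161]
tool_rot: [-3.141, -0.001, 1.485]
contact_force: [0.4, 0.0, -1.0]
width: 0.0081
gripper_force: 50.0
[0.4195 0.2638]
t 94.7 at [0.4189 0.2637 0.0161] rpy [-3.141e+00 -1.000e-03  1.485e+00]
shift [0.0001 0.0006 0.0041] turn [-0.03 -0.05 -0.03]
```

```bash
python3 -m handwheel '0 0 0.001 0 0 0 0;0 0 0 0 0 0 0;0 0 0.001 0 0 0 0;0 0 0 0 0 0 0;0 0 0.001 0 0 0 0;0 0 0 0 0 0 0;0 0 0 0 0 0 0;0 0 0 0 0 0 0'
```

```text
t: 95.7
ee_pos: [0.4187, 0.2635, 0.0127]
tool_rot: [-3.141, -0.001, 1.485]
contact_force: [1.7, 0.1, -0.4]
width: 0.0084
gripper_force: 50.0
```

```bash
python3 -m handwheel '0 0 0.001 0 0 0 0;0 0 0 0 0 0 0.3;0 0 0 0 0 0 0.3;0 0 0 0 0 0 0.3;0 0 -0.02 0 0 0 0.3;0 0 -0.06 0 0 0 0.3;0 0 -0.06 0 0 0 0.1;0 0 -0.06 0 0 0 0'
python3 -m handwheel '-0.06 0 -0.05 0 0 0 0;-0.06 0 0 0 0 0 0;-0.06 0 0 0 0 0 0;-0.06 0 0 0 0 0 0;-0.06 0 0 0 0 0 0;0 0 0 0 0 0 0;0 0 0 0 0 0 0;0 0 0 0 0 0 0'
python3 - <<'E'
from h import *
T=snap("top");S=snap("side");pickle.dump(dict(top=T,side=S),open("d7.pkl","wb"))
u,v,w,h=180,155,32,85
f=cv2.resize(np.ascontiguousarray(T["frame"][v:v+h,u:u+w]),None,fx=5,fy=5,interpolation=cv2.INTER_CUBIC)
hs=cv2.cvtColor(f,cv2.COLOR_RGB2HSV); m=((hs[:,:,1]<60)&(hs[:,:,2]>110)).astype(np.uint8); m=cv2.morphologyEx(m,cv2.MORPH_OPEN,np.ones((5,5)))
n,l,st,ce=cv2.connectedComponentsWithStats(m)
for i in range(1,n):
    if st[i,4]>100: print(st[i])
U=lambda c,u0,v0:cv2.resize(np.ascontiguousarray(c["frame"][v0:v0+90,u0:u0+80,::-1]),None,fx=5,fy=5,interpolation=cv2.INTER_CUBIC)
cv2.imwrite("pics/c11.png",np.hstack([U(T,155,150),U(S,175,100)]))
print("mug",onz(T,(120,178),.095))
E
```

```text
t: 96.7
ee_pos: [0.4184, 0.2632, 0.2134]
tool_rot: [-3.14, -0.0, 1.485]
contact_force: [1.3, 0.9, -0.4]
width: 0.0137
gripper_force: 0.0
t: 97.7
ee_pos: [0.3942, -0.0224, 0.2514]
tool_rot: [-3.14, -0.0, 1.487]
contact_force: [0.2, -0.1, -0.6]
width: 0.0005
gripper_force: 0.0
[  22   73  125   43 2464]
[  15  143  123   40 2285]
[  10  217  120   34 2019]
[   0  290  122   30 1952]
mug [0.55032634 0.52147128 0.095     ]
```

View pics/c11.png

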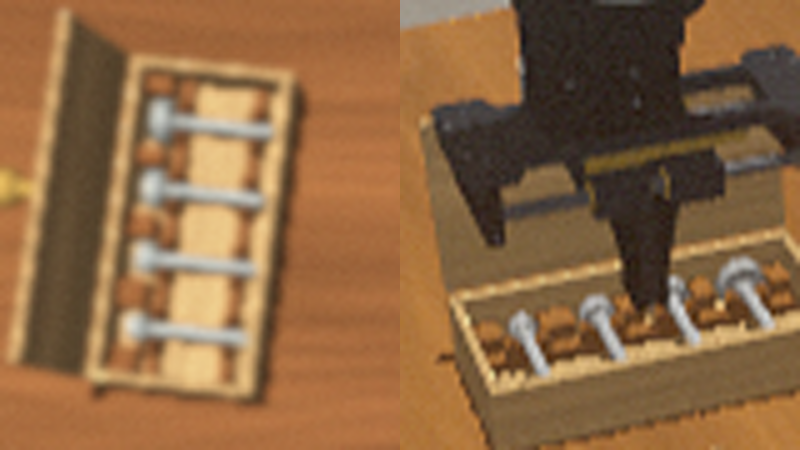

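All four bits lie in their own places in size order, heads in the wells: heads at (160,118), (152,185), (143,257) and (132,325) in the top half. Now the lid, pushed from behind, well clear of the knob at (10,187).

```bash
python3 -m handwheel '0.06 0 0 0 0 0 0;0.06 0 0 0 0 0 0;0.06 0 0 0 0 0 0;0.06 0 0 0 0 0 0;0.06 0 0 0 0 0 0;0.06 0 0 0 0 0 0;0.055 0 0 0 0 0 0;0 0 0 0 0 0 0'
python3 -m handwheel '0.01 0 0 0 0 0 0;0 0 0 0 0 0 0;0 0 0.04 0 0 0 0;0 0 0.04 0 0 0 0;0 0 0.02 0 0 0 0;0 0 0 0 0 0 0;0 0 0 0 0 0 0;0 0 0 0 0 0 0'
```

```text
t: 98.8
ee_pos: [0.4274, 0.3948, 0.2504]
tool_rot: [-3.137, -0.002, 1.492]
contact_force: [0.1, -0.1, -0.1]
width: 0.0003
gripper_force: 0.0
t: 99.8
ee_pos: [0.4311, 0.4005, 0.1532]
tool_rot: [3.141, -0.002, 1.485]
contact_force: [1.3, 0.9, 0.0]
width: 0.0007
gripper_force: 0.0
```

```bash
python3 -m handwheel '-0.02 0 0 0 0 0 0;-0.015 0 0 0 0 0 0;-0.015 0 0 0 0 0 0;-0.015 0 0 0 0 0 0;-0.015 0 0 0 0 0 0;-0.015 0 0.003 0 0 0 0;0 0 0 0 0 0 0;0 0 0 0 0 0 0'
python3 -m handwheel '-0.012 0 0.003 0 0 0 0;-0.012 0 0.006 0 0 0 0;-0.01 0 0.006 0 0 0 0;-0.01 0 0.007 0 0 0 0;-0.01 0 0.008 0 0 0 0;0 0 0 0 0 0 0;0 0 0 0 0 0 0;0 0 0 0 0 0 0'
```

```text
t: 100.8
ee_pos: [0.4223, 0.3052, 0.1485]
tool_rot: [-3.14, -0.0, 1.485]
contact_force: [0.5, 0.2, -0.4]
width: 0.0005
gripper_force: 0.0
t: 101.8
ee_pos: [0.4177, 0.2518, 0.1187]
tool_rot: [-3.14, -0.001, 1.485]
contact_force: [-0.4, -0.2, 0.1]
width: 0.0007
gripper_force: 0.0
```

```bash
python3 -m handwheel '-0.008 0 0.01 0 0 0 0;-0.006 0 0.012 0 0 0 0;-0.004 0 0.012 0 0 0 0;-0.003 0 0.012 0 0 0 0;-0.002 0 0.006 0 0 0 0;0 0 0.003 0 0 0 0;0 0 0 0 0 0 0;0 0 0 0 0 0 0'
python3 -m handwheel '0 0 0.002 0 0 0 0;0 0 0.001 0 0 0 0;0 0 0.001 0 0 0 0;0 0 0.001 0 0 0 0;0 0 0 0 0 0 0;0 0 0 0 0 0 0;0 0 0 0 0 0 0;0 0 0 0 0 0 0'
```

```text
t: 102.8
ee_pos: [0.4158, 0.2288, 0.0638]
tool_rot: [-3.141, -0.001, 1.485]
contact_force: [-0.2, 1.8, -0.5]
width: 0.0007
gripper_force: 0.0
t: 103.8
ee_pos: [0.4157, 0.2286, 0.0589]
tool_rot: [-3.14, -0.0, 1.485]
contact_force: [-1.5, -1.6, 4.9]
width: 0.0008
gripper_force: 2.8
```

```bash
python3 -m handwheel '0 0 0.001 0 0 0 0;0 0 0.001 0 0 0 0;0 0 0.001 0 0 0 0;0 0 0 0 0 0 0;0 0 0 0 0 0 0;0 0 0 0 0 0 0;0 0 0 0 0 0 0;0 0 0 0 0 0 0'
```

```text
t: 104.8
ee_pos: [0.4158, 0.2286, 0.0584]
tool_rot: [-3.141, 0.001, 1.485]
contact_force: [-14.1, -8.5, 40.6]
width: 0.0004
gripper_force: 20.3
```

```bash
python3 -m handwheel '0 0 -0.005 0 0 0 0;0 0 -0.03 0 0 0 0;0 0 -0.06 0 0 0 0;0 0 -0.06 0 0 0 0;0 0 -0.06 0 0 0 0;-0.06 0 0 0 0 0 0;-0.06 0 0 0 0 0 0;-0.06 0 0 0 0 0 0'
python3 -m handwheel '-0.06 0 0 0 0 0 0;-0.06 0 0 0 0 0 0;-0.06 0 0 0 0 0 0;0 0 0 0 0 0 0;0 0 0 0 0 0 0;0 0 0 0 0 0 0;0 0 0 0 0 0 0;0 0 0 0 0 0 0'
python3 - <<'E'
from h import *
T=snap("top");S=snap("side");pickle.dump(dict(top=T,side=S),open("d8.pkl","wb"))
T0=pickle.load(open("d0.pkl","rb"))["top"]
for n,(u,v) in dict(glue=(280,125),tape=(248,132),sander=(396,186),mug=(122,180)).items():
    a=T0["frame"][v-20:v+20,u-22:u+22].astype(int);b=T["frame"][v-20:v+20,u-22:u+22].astype(int);print(n,np.abs(a-b).mean().round(2))
u,v,w,h=150,145,80,100
f=cv2.resize(np.ascontiguousarray(T["frame"][v:v+h,u:u+w]),None,fx=5,fy=5,interpolation=cv2.INTER_CUBIC)
hs=cv2.cvtColor(f,cv2.COLOR_RGB2HSV)
m=(((hs[:,:,0]>=15)&(hs[:,:,1]<145)&(hs[:,:,2]>110))).astype(np.uint8);m=cv2.morphologyEx(m,cv2.MORPH_OPEN,np.ones((7,7)))
n,l,st,ce=cv2.connectedComponentsWithStats(m);i=1+np.argmax(st[1:,4])
k=cv2.convexHull(cv2.findNonZero((l==i).astype(np.uint8)))[:,0].astype(float)
P=np.array([onz(T,np.array([u,v])+(p+.5)/5-.5,.058)[:2] for p in k],np.float32);print(cv2.minAreaRect(P*1000),st[i,4])
for c in [(.45,.25),(.55,.25),(.5,.29),(.5,.21)]:
    q=proj(T,[*c,.058]).astype(int);print(T["frame"][q[1],q[0]],end=" ")
# side: height of the lid's far-hinge vs free edge: brightness column through case
p=[proj(S,[.4,y,z]) for y,z in((.326,.175),(.2,.058))];print(np.round(p,1))
for z in(.08,.12,.16): q=proj(S,[.45,.33,z]).astype(int);print(z,S["frame"][q[1],q[0]],end=" ")
E
```

```text
t: 105.8
ee_pos: [0.3999, 0.0474, 0.2705]
tool_rot: [-3.141, -0.001, 1.485]
contact_force: [0.8, -1.7, -1.2]
width: 0.0005
gripper_force: 0.0
t: 106.8
ee_pos: [0.3851, -0.1297, 0.2704]
tool_rot: [-3.14, -0.0, 1.486]
contact_force: [-0.2, 0.2, -0.7]
width: 0.0006
gripper_force: 0.0
glue 1.75
tape 1.71
sander 1.69
mug 1.61
((499.0846862792969, 255.17213439941406), (132.3928680419922, 259.2555236816406), 84.7566146850586) 57364
[243 214 149] [235 201 137] [235 200 139] [143 114  71] [[185.2 126.4]
 [201.4 175. ]]
0.08 [67 51 47] 0.12 [56 42 34] 0.16 [186 126  64]
```

```bash
python3 -c "
from rig import env;print(env.sign_off())"
```

```text
the job is handed in; nothing more can be done
None
```

All four Forstner bits (20, 25, 30 and 35 mm) are in their own places in the case with heads in the wells, the lid is shut, the bystanders show no change in the camera check, and the job was handed in after about 107 s; I had no pictures left to view the shut lid, so that rests on a firm 40 N contact at the shut lid's height and the lid's outline in the top view.

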